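# Slide the leaf picture round the bent wire to its stop

## Task

In the art room a leaf picture hangs by a ring from a hand-bent wire over the drawing board. Take the picture by its wooden grip and slide its ring along the wire, round both bends, until the ring sits against the red stop, then let go so that the picture hangs still there. Go gently: feel your way so that the ring is never forced hard (over 20 N) against the wire or the stop, and leave the jar, eraser and sharpener where they are.

Things in the scene. Friction and masses are not known exactly. Their poses are not given: they have to be found in the camera images.
- hanger: Leaf picture on a brass ring threaded on the wire, 100 to 170 g in all. Origin at the ring's centre; x = ring axis, along the wire towards the stop; z up. Ring 24 mm outside, 14 mm hole (3 mm play all round the wire), 10 mm long. White tile 74 mm wide (along y), 5 mm thick, hangs from 22 to 100 mm under the origin. Hanging free, the origin is about 3 mm under the wire's centre line.
- grip (a point): On the hanger, the middle of its upright wooden grip: 16 x 16 mm square, sides along the hanger's x and y, from 12 to 50 mm above the ring's centre; this point is 36 mm above the ring's centre (axes as the hanger).
- rail_start: First part of the fixed steel wire, 8 mm thick, 172 to 180 mm above the table. Origin on its centre line at the end with a black knob, over a post and grey foot; z up. The hanger starts 35 to 65 mm along it. +x goes along the wire to the stop: straight (0,0) to (110,0) mm, then a 30 mm radius bend left (to +y) by 30 degrees, ending at (125,4), the origin of rail_mid.
- rail_mid: Middle part of the wire; origin on its centre line halfway round the first bend, x about along the wire there (kink up to 9 degrees). As drawn, in mm: 30 mm radius bend left by 30 degrees to (15,4), straight to (93,49), bend right by 30 degrees to (108,53), the origin of rail_end. Hand-bent: between its ends it strays smoothly up to 7 mm sideways and up or down; unmeasured.
- rail_end: Last part of the wire; origin on its centre line halfway round the second bend, x about along the wire there (kink up to 9 degrees). As drawn, in mm: 30 mm radius bend right by 30 degrees to (15,-4), then straight, 30 degrees right of x, to the stop at (102,-54) and on to a post. Hand-bent: strays up to 7 mm sideways and up or down from this before the last 10 mm; unmeasured.
- stop (a point): Centre of the wire where the near face of the red stop stands at rest (axes as rail_end). The stop is a red disc 28 mm across, 10 mm thick, sliding on the wire and backed by a spring: it gives up to 9 mm at 0.8 N per mm and springs back when let go. With the ring resting against it, the ring's centre is 5 mm before this point along the wire and up to 3 mm off across it.
- jar: Amber glass jar with blue cap, 52 mm across, 60 mm high, loose bystander. Origin under its centre.
- eraser: White eraser 55 x 24 x 14 mm, loose bystander. Origin under its centre, x along its length.
- sharpener: Green pencil sharpener about 46 x 28 x 22 mm, loose bystander. Origin under its centre.
Mind the look-alikes: they are no part of the job. Leave any pink look-alike of the rail_end alone.

How it is judged:
On the way, in this order (a step that is already met when the one before it is completed fails the run):
1. the ring has come round the first bend onto the middle part of the wire (x of hanger in the frame of rail_mid above 0.04 m).
2. the ring has come round the second bend onto the last part of the wire (x of hanger in the frame of rail_end above 0.02 m and distance between hanger and stop below 0.1 m).
At the end, for the whole second after the job is handed in: The ring's centre is within 9.5 mm of the stop point (ring against the stop, less than about 4 mm of gap), the picture hangs upright (within 20 degrees) and at rest (distance between hanger and stop below 0.0095 m and linear speed of hanger below 0.03 m/s and angle between hanger's own z axis and vertical below 0.35 rad); the robot touches nothing.
It fails at once if the hanger is forced against the wire or the stop with more than 20 N (contact force between hanger and rail_start above 20 N or contact force between hanger and rail_mid above 20 N or contact force between hanger and rail_end above 20 N).
It fails at once if the jar is moved by more than 15 mm (distance of jar from where it was at the start of the episode above 0.015 m).
It fails at once if the eraser is moved by more than 15 mm (distance of eraser from where it was at the start of the episode above 0.015 m).
It fails at once if the sharpener is moved by more than 15 mm (distance of sharpener from where it was at the start of the episode above 0.015 m).
It also fails if it takes over 66 s, if anything falls off the work surface, if the arm or the gripper's body presses on something with over 40 N, if the wrist force passes 120 N, or if a joint passes its speed limit or range.

## Robot

A 6-joint arm with a two-finger parallel gripper is mounted at the origin on the work surface. World frame = base frame: x ahead of the robot, y to its left, z up, the work surface at z = 0. Lengths are in m, angles in rad, forces in N, time in s.
With the tool pointing down it reaches from about 0.35 to 0.975 m from the base axis. Payload 4.9 kg.
Tool frame: the origin (TCP) lies midway between the tips of the shut fingers; the grasp point (between the pads) lies 19 mm behind it; z points along the fingers, y is the direction in which the jaws open and shut (so a half turn about z gives the same grasp; the last joint's range is limited). The gripper opens to 85 mm and grips with 20 to 120 N. Pads are 22 mm wide; open, the fingers measure 114 mm over their backs; the gripper's body (76 mm by 85 mm) begins 54 mm behind the grasp point. The pads swing forward as they close: fully open they stand 13 mm farther back than shut.
Start: joints at [-1.321, 0.053, 1.613, -0, 1.476, -0.119], TCP at [0.225, -0.583, 0.203] pointing down, gripper open.
Joint ranges: [-3.01, 3.01], [-1.01, 2.22], [0.06, 2.58], [-1.02, 4.17], [0.09, 2.62], [-3.14, 3.14]. Speed limits (rad/s): [2.57, 2.57, 3.14, 3.14, 3.14, 3.14].

## Interface

Orientations are given as a rotation vector (axis times angle).
In Python, from station import ctrl gives the robot as it stands.
- The arm moves only by the tool drive_tool, never from a script. Its argument "moves" is one flat list of numbers, 7 for each row, row after row: the turn, a rotation vector about the world's x, y, z in degrees, then the shift along the world's x, y, z in m, then the closure, from 0 (fully open) to 1 (shut). A call has exactly 5 rows; each row shifts and turns the commanded pose from where the row before left it; what a row does not reach is not made up. A row lasts 1/8 s, in which the tool goes at most 62.5 mm and 10.7 degrees, less where a joint would pass 70% of its speed; a pose out of reach is approached as far as the arm can. A call is refused whole if a number of a shift passes 0.0625 or a number of a turn 10.7, either way. A call with a gripper value outside its range is refused whole. The fingers move at their own pace and stop on an object; "newtons" is the grip in N (left out, the last holds). Time passes only in rows, so rows that do not move let the fingers close, or fill a call up. It gives the time, the measured TCP pose, the force and the opening at its end, in the units of the state.
- ctrl.get_obs(): the state, without advancing time (a new reading comes with each control period).
- ctrl.get_image(name): name is "side" or "top" or "wrist"; returns the picture (480x640x3 uint8, red, green, blue); there is no depth.
- ctrl.get_calibration(name): a dict with "fx", "fy", "cx", "cy" (pixels), "rvec" (rotation vector, rad) and "tvec" (3), from world to camera coordinates, as OpenCV has them; the wrist camera has in their place "T_tool_cam" (4x4, takes a point from camera to tool coordinates, whose origin is the TCP and whose axes are the flange's). Camera axes: x right, y down, z forward; pixel columns grow to the right and rows downward; lengths in m; the calibration is good to about 2 mm. A picture is of the moment at which its call begins: read the wrist's pose just before it. get_calibration takes no time and is no camera call.
- ctrl.finish_job(): hands the job in, once; it reports no verdict.
The state is a dict: "t": time; "q": joint angles; "dq": joint speeds; "effort": joint torques, N m; "tool_pos": TCP position; "tool_rot": TCP orientation; "contact_force": force on the tool from outside, world axes, zero at the start; "wrist_torque": the same for the moment, N m; "opening": finger opening in m.
Only numpy, scipy, OpenCV 4.12 (cv2) and the standard library are available. Lean on these libraries where they do the work, as an engineer would, in place of code of your own. Each camera call takes 0.05 s, during which the arm holds its last target.

## Working session

There is one attempt and no reset: what is moved stays moved. The work goes in short steps, Python scripts to look and compute and a tool call to move; the robot and the scene stay as the last step left them, time stands still between calls to the robot, and variables do not carry over. Pictures are saved under pics/ and viewed, and the job is handed in when it is done.

Besides the shell and the picture viewer there is one more tool, called after "Emit:" as name(argument=value, ...), one argument or row to a line, values as JSON. drive_tool: Moves the arm, as the interface text tells. Its arguments: {"type":"object","properties":{"moves":{"type":"array","items":{"type":"number"}},"newtons":{"type":"number"}},"required":["moves"]}

```bash
mkdir -p pics; ls; python3 - <<'E'
from station import ctrl
import cv2
o=ctrl.get_obs(); print(o)
for n in ["side","top","wrist"]:
    im=ctrl.get_image(n); cv2.imwrite(f"pics/{n}0.png",im[:,:,::-1]); print(n,ctrl.get_calibration(n))
E
```

```text
pics
{'t': 0.0, 'q': array([-1.32102495e+00,  5.33855400e-02,  1.61428813e+00,  3.65962604e-06,
        1.47596220e+00, -1.19035392e-01]), 'dq': array([ 0.00055046, -0.0001182 ,  0.00067799,  0.00021268, -0.00202664,
        0.0013098 ]), 'effort': array([ 3.63629961e-04, -3.93682051e+01, -3.70173383e+01, -5.73745365e-05,
        7.26628496e-03,  2.51039744e-06]), 'tool_pos': array([ 0.22512891, -0.58233024,  0.20194878]), 'tool_rot': array([-3.08632510e+00, -5.75668203e-01,  2.03805776e-04]), 'contact_force': array([ 0.06513756, -0.03467281,  0.04939087]), 'wrist_torque': array([ 0.01728595, -0.00461021,  0.04293617]), 'opening': 0.08552064439957748}
side {'fx': 595.4823849975079, 'fy': 595.4823849975079, 'cx': 317.706179524202, 'cy': 242.13735093462057, 'rvec': array([ 2.19711828, -0.07718343,  0.03885473]), 'tvec': array([-0.55026715,  0.12758001,  1.07179844])}
top {'fx': 549.0736362918232, 'fy': 549.0736362918232, 'cx': 319.01959404266586, 'cy': 245.83670168649712, 'rvec': array([ 2.16080026, -2.11350129,  0.15936303]), 'tvec': array([-0.02929504,  0.53208781,  0.95502188])}
wrist {'fx': 336.16524284209515, 'fy': 336.16524284209515, 'cx': 322.6113124764893, 'cy': 236.59057579922992, 'T_tool_cam': array([[ 1.82820840e-04, -9.46926684e-01, -3.21449563e-01,
         8.21565053e-02],
       [ 9.99999983e-01,  1.61577034e-04,  9.27648841e-05,
         7.03980807e-04],
       [-3.59026769e-05, -3.21449575e-01,  9.46926697e-01,
        -1.69445582e-01],
       [ 0.00000000e+00,  0.00000000e+00,  0.00000000e+00,
         1.00000000e+00]])}
```

View pics/side0.png

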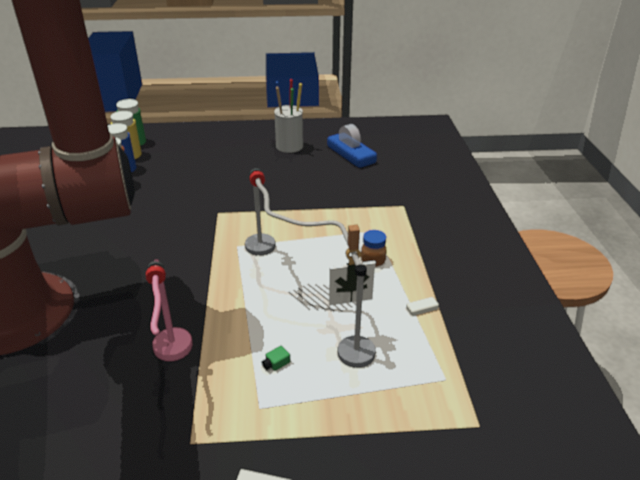

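View pics/top0.png

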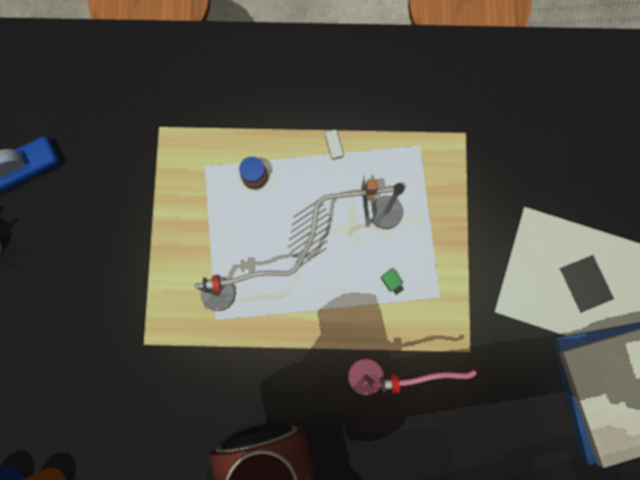

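View pics/wrist0.png

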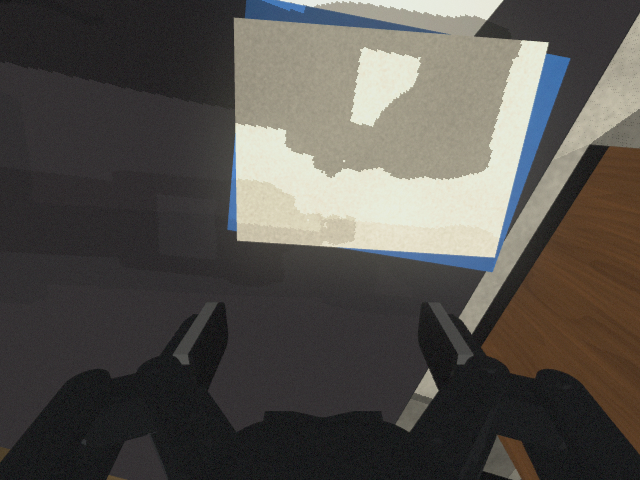

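Top view: knob (399,188), grip (371,187), first bend about (322,198), second bend (295,270), red stop (213,284). Jar (253,172), eraser (334,144), sharpener (392,281), pink decoy at the lower right. I'll zoom in next.

```bash
cat > h.py <<'E'
import numpy as np, cv2
from scipy.spatial.transform import Rotation as R
from station import ctrl
def cal(n):
    c=ctrl.get_calibration(n); return np.array([[c['fx'],0,c['cx']],[0,c['fy'],c['cy']],[0,0,1]]),R.from_rotvec(c['rvec']).as_matrix(),np.array(c['tvec'])
def ray(n,px):
    K,Rm,t=cal(n); px=np.atleast_2d(px).astype(float)
    d=(np.linalg.inv(K)@np.c_[px,np.ones(len(px))].T).T@Rm
    return -Rm.T@t,d
def plane(n,px,z):
    o,d=ray(n,px); return o+d*((z-o[2])/d[:,2])[:,None]
def proj(n,P):
    K,Rm,t=cal(n); q=(np.atleast_2d(P)@Rm.T+t)@K.T; return q[:,:2]/q[:,2:]
def tri(p1,p2):
    o1,d1=ray('top',p1);o2,d2=ray('side',p2);d1=d1[0]/np.linalg.norm(d1);d2=d2[0]/np.linalg.norm(d2)
    s=np.linalg.lstsq(np.c_[d1,-d2],o2-o1,rcond=None)[0]
    a=o1+s[0]*d1;b=o2+s[1]*d2; return (a+b)/2,np.linalg.norm(a-b)
E
python3 - <<'E'
from h import *
t=cv2.imread('pics/top0.png');s=cv2.imread('pics/side0.png')
cv2.imwrite('pics/t1.png',cv2.resize(t[170:310,190:410],(792,504),interpolation=cv2.INTER_CUBIC))
cv2.imwrite('pics/s1.png',cv2.resize(s[160:310,240:390],(600,600),interpolation=cv2.INTER_CUBIC))
for n,p in [('knob',(399,188)),('bend1',(322,198)),('bend2',(295,270)),('stop',(213,284))]: print(n,plane('top',p,.176))
for n,p in [('knobs',(360,270)),('stops',(257,178)),]: print(n,plane('side',p,.176))
print(tri((399,188),(360,270)),tri((213,284),(257,178)))
E
```

```text
knob [[ 0.60743946 -0.1438603   0.176     ]]
bend1 [[ 0.58849949 -0.02167209  0.176     ]]
bend2 [[0.47263346 0.01784463 0.176     ]]
stop [[0.44801496 0.1444127  0.176     ]]
knobs [[ 0.60528449 -0.13934447  0.176     ]]
stops [[0.44829969 0.14757689 0.176     ]]
(array([ 0.60552403, -0.14338317,  0.17952872]), np.float64(0.001863059501058416)) (array([0.4481594 , 0.14405903, 0.17795375]), np.float64(0.0006111857112253354))
```

View pics/t1.png

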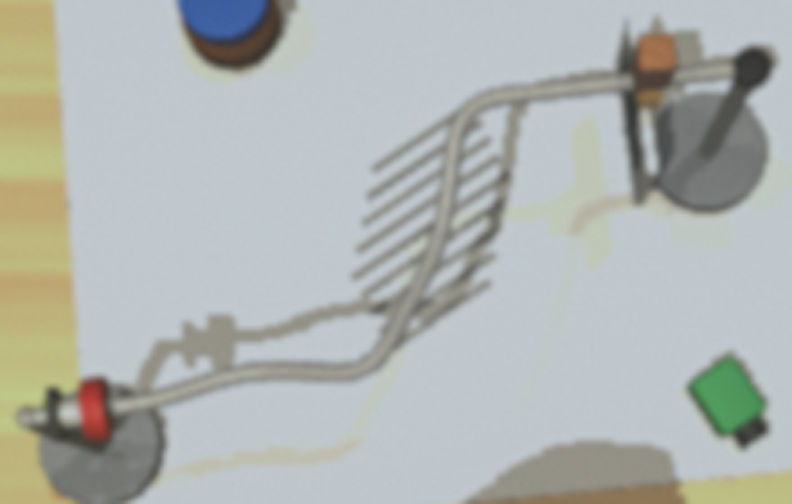

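View pics/s1.png

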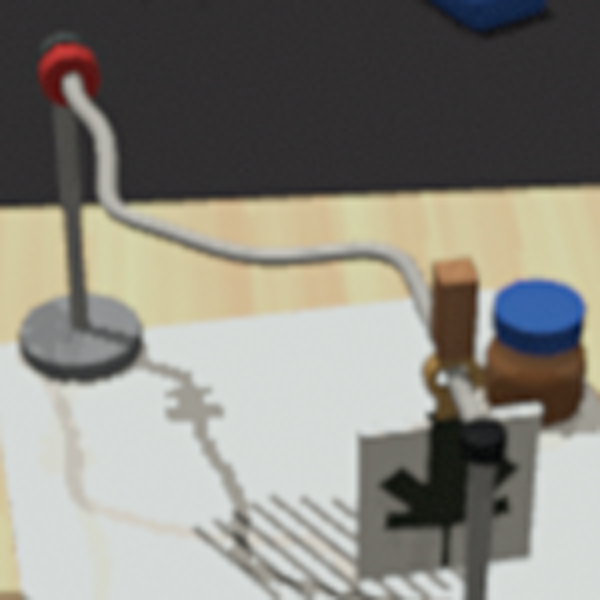

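The top view shows the wire clearly. Its heights along the last part are ambiguous from the fixed cameras, so I'll take wrist views from above, spaced apart in x.

Emit:
drive_tool(
  moves=[0,0,5.1,0.018,0.039,0.02,0,0,0,5.1,0.018,0.039,0.02,0,0,0,5.1,0.018,0.039,0.015,0,0,0,5.1,0.018,0.039,0.01,0,0,0,5.1,0.018,0.039,0.01,0],
)

```text
t: 0.78
tool_pos: [0.3156, -0.3865, 0.2783]
tool_rot: [-2.883, -1.247, -0.0]
contact_force: [0.2, 0.4, 0.5]
opening: 0.0856
```

Emit:
drive_tool(
  moves=[0,0,5.1,0.018,0.039,0.01,0,0,0,5.1,0.018,0.039,0.01,0,0,0,5.1,0.018,0.039,0.01,0,0,0,5.1,0.018,0.039,0.01,0,0,0,5.1,0.018,0.039,0.01,0],
)

```text
t: 1.4
tool_pos: [0.4056, -0.1915, 0.3282]
tool_rot: [-2.537, -1.853, -0.0]
contact_force: [0.3, 0.3, 0.4]
opening: 0.0856
```

Emit:
drive_tool(
  moves=[0,0,5.1,0.018,0.039,0.01,0,0,0,5.1,0.018,0.039,0.01,0,0,0,5.1,0.018,0.039,0.01,0,0,0,5.1,0.018,0.039,0,0,0,0,5.1,0.0,0.0,0,0],
)

```text
t: 2.02
tool_pos: [0.4778, -0.0346, 0.3578]
tool_rot: [-2.059, -2.371, -0.0]
contact_force: [-0.3, -1.1, -0.5]
opening: 0.0851
```

```bash
python3 - <<'E'
from h import *
o=ctrl.get_obs(); im=ctrl.get_image('wrist'); o2=ctrl.get_obs()
print(o['t'],o['tool_pos'],R.from_rotvec(o['tool_rot']).as_matrix()[:,0],o2['tool_pos'],o2['dq'].max(),o['q'])
np.savez('w1.npz',im=im,p=o['tool_pos'],r=o['tool_rot']); cv2.imwrite('pics/w1.png',im[:,:,::-1])
E
```

```text
2.025 [ 0.47780175 -0.03457824  0.35783077] [-1.40049481e-01  9.90144230e-01  7.39331234e-04] [ 0.47747994 -0.03553034  0.35778113] 0.14007914833246768 [-2.28076695e-01 -3.42822577e-01  1.71610442e+00  4.98492865e-04
  1.76909744e+00 -3.68490315e-01]
```

View pics/w1.png

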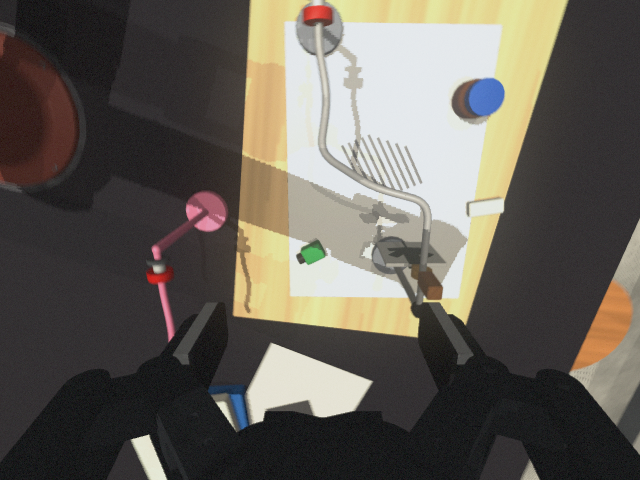

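The wrist view shows the whole wire: knob (418,310), bend 1 (425,205), bend 2 (327,152), stop (318,15). I'll take a second view, shifted in x.

Emit:
drive_tool(
  moves=[0,0,0,0.04,0.0,0,0,0,0,0,0.04,0.0,0,0,0,0,0,0.04,0,0,0,0,0,0,0,0,0,0,0,0,0,0,0,0,0],
)

```text
t: 2.7
tool_pos: [0.5968, -0.0372, 0.3579]
tool_rot: [-2.069, -2.363, 0.001]
contact_force: [0.7, 0.5, -0.6]
opening: 0.0855
```

```bash
python3 - <<'E'
from h import *
o=ctrl.get_obs(); im=ctrl.get_image('wrist'); o2=ctrl.get_obs()
print(o['t'],o['tool_pos'],R.from_rotvec(o['tool_rot']).as_matrix()[:,0],o2['tool_pos'],o2['dq'].max(),o['q'])
np.savez('w2.npz',im=im,p=o['tool_pos'],r=o['tool_rot']); cv2.imwrite('pics/w2.png',im[:,:,::-1])
E
```

```text
2.7 [ 0.59678262 -0.03722993  0.35787952] [-1.31743323e-01  9.91283839e-01  2.16397171e-04] [ 0.59661999 -0.03719329  0.35838818] 0.001698176314467996 [-1.86654764e-01 -5.56361566e-02  1.46797358e+00 -1.20635015e-04
  1.73030656e+00 -3.18801404e-01]
```

View pics/w2.png

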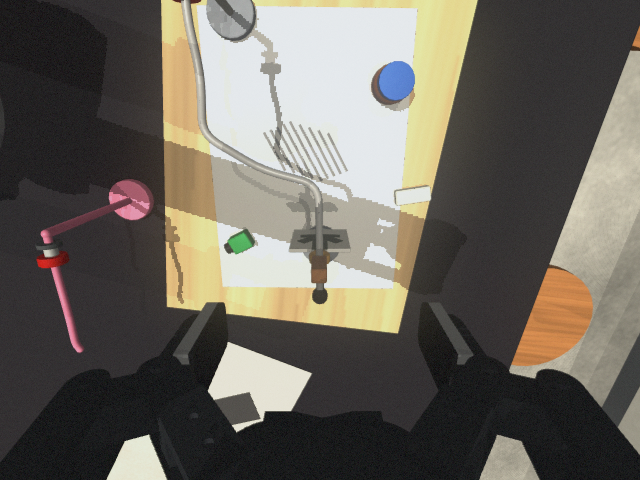

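```bash
cat > zoom.py <<'E'
from h import *
def zoom(src,x0,y0,w,h,k,out,step=10):
    im=cv2.imread(src)[y0:y0+h,x0:x0+w]; z=cv2.resize(im,(w*k,h*k),interpolation=cv2.INTER_CUBIC)
    for x in range(-(-x0//step)*step,x0+w,step):
        X=int((x-x0+.5)*k); cv2.line(z,(X,0),(X,5),(255,0,255),1)
        if x%20==0: cv2.putText(z,str(x),(X-8,16),0,.35,(255,0,255),1); cv2.line(z,(X,0),(X,h*k),(255,0,255),1)
    for y in range(-(-y0//step)*step,y0+h,step):
        Y=int((y-y0+.5)*k); cv2.putText(z,str(y),(0,Y),0,.35,(255,0,0),1)
        cv2.line(z,(0,Y),(w*k,Y),(255,120,0),1)
    cv2.imwrite(out,z)
E
python3 - <<'E'
from zoom import *
zoom('pics/w1.png',300,0,150,150,4,'pics/w1a.png')
zoom('pics/w1.png',310,130,150,150,4,'pics/w1b.png')
zoom('pics/w2.png',170,0,150,150,4,'pics/w2a.png')
zoom('pics/w2.png',190,120,150,150,4,'pics/w2b.png')
E
```

```text
(no output)
```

View pics/w1a.png

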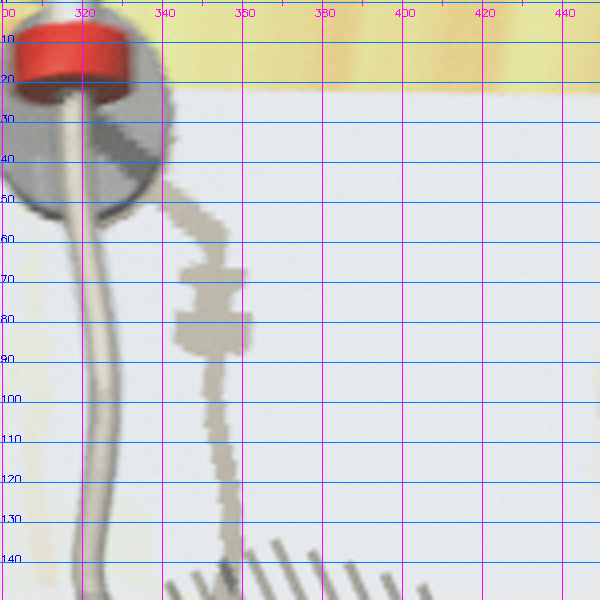

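View pics/w1b.png

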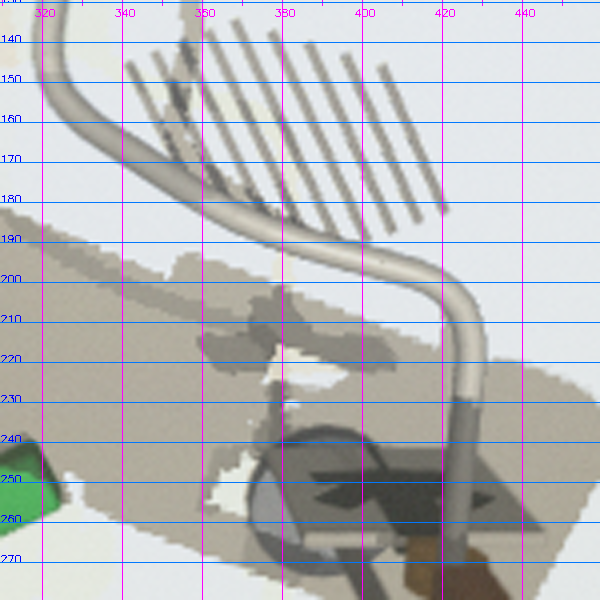

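View pics/w2a.png

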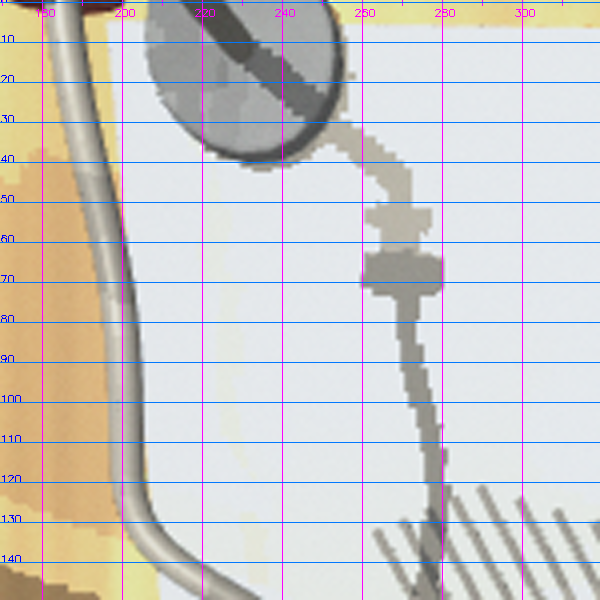

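View pics/w2b.png

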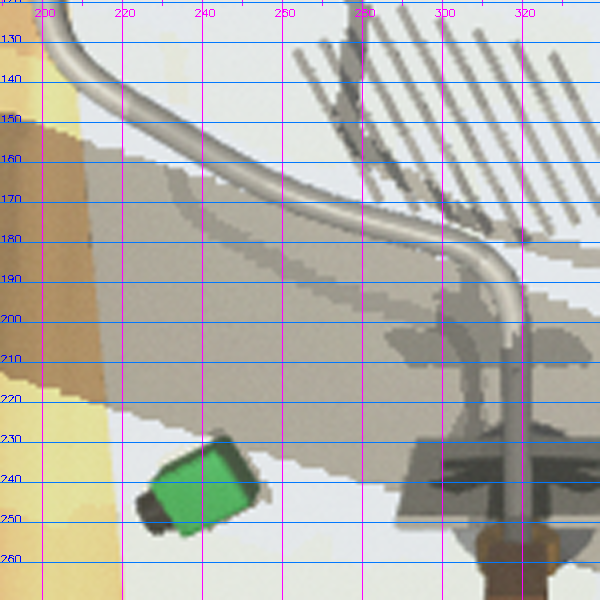

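```bash
cat > trace.py <<'E'
from h import *
from scipy.interpolate import splprep,splev
from scipy.ndimage import map_coordinates,gaussian_filter1d
def A(l,k,x0,y0): a=np.array(l,float); return np.c_[a[:,0]/k+x0,a[:,1]/k+y0]
H={}
H['w1']=[(318.8,30),(319,40),(319.8,50),(321,60),(323,70),(324.8,80),(325.8,90),(325.8,100),(325.2,110),(324,120),(322.8,130),(321.5,140),(323,150),(328.3,158.3),(339.5,167),(349.5,173.3),(359.5,180),(369.5,185),(379.5,188.3),(389.5,190.8),(399.5,193.5),(409.5,196.3),(417,199.3),(423.3,204.5),(426.5,212),(427.3,220),(426.5,230),(425.8,240),(424.5,250),(423.5,260)]
H['w2']=[(186.5,10),(188.3,20),(190,30),(192,40),(194.3,50),(196.5,60),(198.5,70),(199.8,80),(200.3,90),(200.8,100),(201.3,110),(201.8,120),(204.5,129),(210.8,137),(219.5,144.5),(229.5,150.8),(239.5,157),(249.5,162.8),(259.5,167.8),(269.5,171.3),(279.5,174),(289.5,176.5),(299.5,179),(307,182.5),(313.8,188.3),(317,194.5),(318,202),(318.5,215),(318.5,230),(318.5,248)]
H['top']=A([(120,406),(160,397),(200,386),(240,375),(270,371),(310,372),(350,371),(372,363),(388,345),(400,318),(415,285),(430,250),(440,215),(448,180),(453,150),(460,122),(475,106),(500,97),(540,91),(600,84),(700,72),(735,67)],3.6,189.6,169.6)
H['side']=A([(72,85),(82,105),(98,130),(108,155),(108,180),(115,205),(140,222),(180,238),(220,250),(260,257),(300,257),(340,253),(370,249),(395,256),(412,275),(425,305),(432,325)],4,239.5,159.5)
W={'w1':8*336/350,'w2':8*336/350,'top':8*549/860/1.0,'side':8*595/1020}
def img(n): return cv2.imread({'w1':'pics/w1.png','w2':'pics/w2.png','top':'pics/top0.png','side':'pics/side0.png'}[n])
def refine(n):
    P=np.array(H[n],float); tck,u=splprep(P.T,s=len(P)*.15); 
    L=np.linalg.norm(np.diff(P,axis=0),axis=1).sum(); u=np.linspace(0,1,int(L/2))
    C=np.array(splev(u,tck)).T; T=np.array(splev(u,tck,der=1)).T; T/=np.linalg.norm(T,axis=1)[:,None]; N=np.c_[-T[:,1],T[:,0]]
    im=cv2.GaussianBlur(img(n),(0,0),.7).astype(float); s=np.arange(-10,10.01,.1)
    G=np.zeros((len(u),len(s)))
    for c in range(3):
        v=map_coordinates(im[:,:,c],[(C[:,1,None]+s*N[:,1,None]),(C[:,0,None]+s*N[:,0,None])],order=1,mode='nearest')
        G+=abs(np.gradient(gaussian_filter1d(v,4,axis=1),axis=1))
    G=np.minimum(G,np.percentile(G,95)); G=gaussian_filter1d(G,2,axis=0)
    best=np.full(len(u),0.)
    offs=np.arange(-2.5,2.51,.1); S=np.full((len(u),len(offs)),-1.)
    for w in W[n]*np.arange(.85,1.2,.05):
        for j,o in enumerate(offs):
            a=np.round((o-w/2+10)/.1).astype(int);b=np.round((o+w/2+10)/.1).astype(int)
            S[:,j]=np.maximum(S[:,j],np.sqrt(G[:,a]*G[:,b]))
    from numpy import argmax
    o=offs[argmax(S-.05*S.max()*(offs/2.5)**2,axis=1)]
    # robust smoothing
    from scipy.signal import medfilt
    o=gaussian_filter1d(medfilt(o,9),2.5)
    return C+o[:,None]*N, o
if __name__=='__main__':
    for n in H:
        Q,o=refine(n); np.save(f'c_{n}.npy',Q); print(n,len(Q),o.mean().round(2),o.std().round(2),o.min().round(2),o.max().round(2))
        im=img(n); a=Q.min(0).astype(int)-15; b=Q.max(0).astype(int)+15; a=np.maximum(a,0)
        k=min(800/(b-a)[0],600/(b-a)[1]); k=int(k)
        z=cv2.resize(im[a[1]:b[1],a[0]:b[0]],None,fx=k,fy=k,interpolation=cv2.INTER_CUBIC)
        for q in Q: cv2.circle(z,tuple(((q-a+.5)*k).astype(int)),1,(255,0,255),-1)
        cv2.imwrite(f'pics/tr_{n}.png',z)
E
python3 trace.py
```

```text
w1 147 0.2 0.49 -0.98 0.95
w2 154 -0.61 0.6 -1.88 0.34
top 111 0.11 0.36 -0.37 1.05
side 62 0.76 0.46 0.0 1.46
```

```bash
python3 - <<'E'
import cv2,numpy as np
c=np.full((600,800,3),0,np.uint8)
for i,n in enumerate(['w1','w2','top','side']):
    z=cv2.imread(f'pics/tr_{n}.png'); k=min(400/z.shape[1],300/z.shape[0]); z=cv2.resize(z,None,fx=k,fy=k,interpolation=cv2.INTER_AREA)
    y,x=300*(i//2),400*(i%2); c[y:y+z.shape[0],x:x+z.shape[1]]=z
cv2.imwrite('pics/tr.png',c)
E
```

```text
(no output)
```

View pics/tr.png

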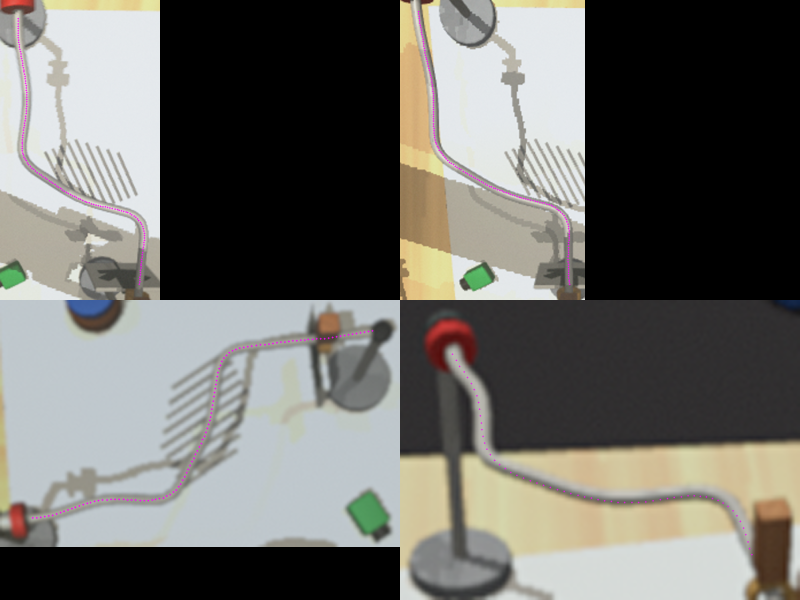

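View pics/tr_w1.png

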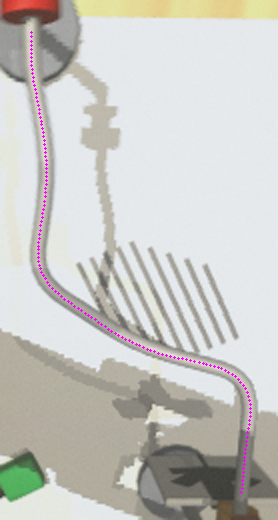

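View pics/tr_w2.png

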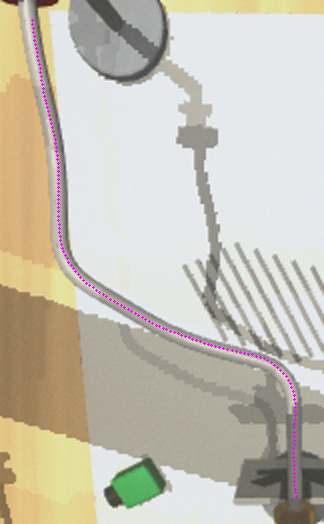

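View pics/tr_side.png

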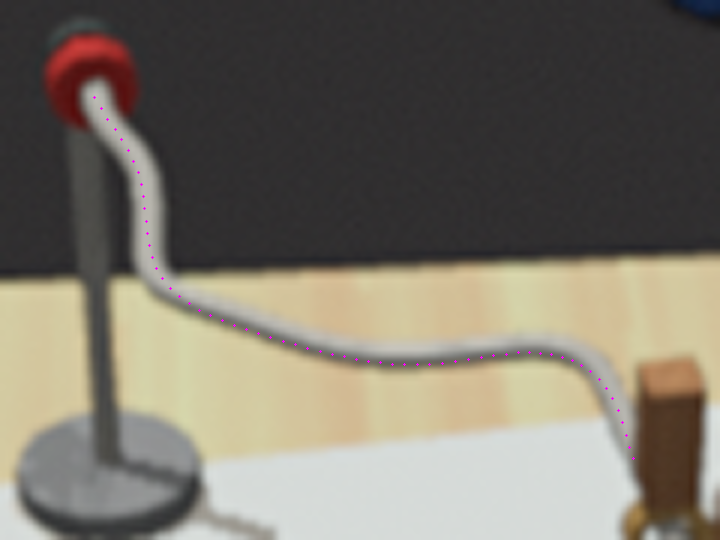

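View pics/tr_top.png

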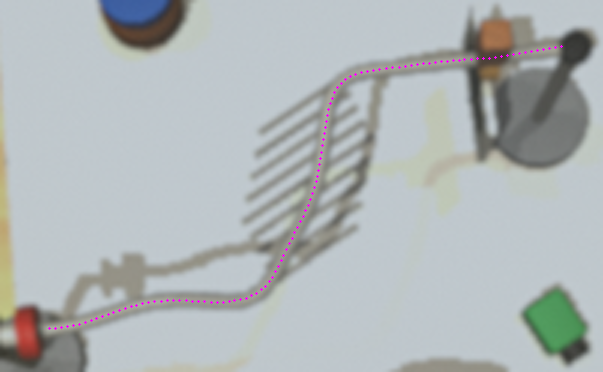

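```bash
cat > mv.py <<'E'
from h import *
def cam(n):
    if n in('top','side'): K,Rm,t=cal(n); return K,Rm,t
    d=np.load(n+'.npz'); c=ctrl.get_calibration('wrist'); K=np.array([[c['fx'],0,c['cx']],[0,c['fy'],c['cy']],[0,0,1]])
    T=np.eye(4);T[:3,:3]=R.from_rotvec(d['r']).as_matrix();T[:3,3]=d['p'];T=T@np.array(c['T_tool_cam']);M=np.linalg.inv(T); return K,M[:3,:3],M[:3,3]
def pj(n,P):
    K,Rm,t=cam(n); q=(np.atleast_2d(P)@Rm.T+t)@K.T; return q[:,:2]/q[:,2:]
def onz(n,px,z):
    K,Rm,t=cam(n); o=-Rm.T@t; d=(np.linalg.inv(K)@[px[0],px[1],1])@Rm; z=np.atleast_1d(z)
    return o+d*((z-o[2])/d[2])[:,None]
def triN(obs):
    A=[];b=[]
    for n,px in obs:
        K,Rm,t=cam(n); o=-Rm.T@t; d=(np.linalg.inv(K)@[px[0],px[1],1])@Rm; d/=np.linalg.norm(d); M=np.eye(3)-np.outer(d,d); A.append(M); b.append(M@o)
    P=np.linalg.solve(sum(A),sum(b)); return P,[ (pj(n,P)[0]-px).round(1).tolist() for n,px in obs]
E
python3 - <<'E'
from mv import *
zs=np.arange(.15,.2101,.001)
C={n:np.load(f'c_{n}.npy') for n in('w1','w2','top')}
from trace import refine
Q,o=refine('side')
import trace
from scipy.interpolate import splprep,splev
C['side']=(Q+np.array(splev(np.linspace(0,1,len(Q)),splprep(np.array(trace.H['side']).T,s=17*.15)[0])).T)/2
def match(a,p,b):
    X=onz(a,p,zs); q=pj(b,X); c=C[b]
    D=np.linalg.norm(q[:,None]-c[None],axis=2); 
    # signed distance to polyline
    tree=D.argmin(1); tan=np.gradient(c,axis=0)[tree]; tan/=np.linalg.norm(tan,axis=1)[:,None]
    s=np.cross(tan,q-c[tree]); i=np.where((np.sign(s[:-1])!=np.sign(s[1:]))&(D.min(1)[:-1]<4))[0]
    if len(i)==0: return np.nan,0
    i=i[0]; f=s[i]/(s[i]-s[i+1]); sl=abs(s[i+1]-s[i]) # px per mm
    return zs[i]+f*.001, sl
for a in('w1','top'):
  print(a)
  for p in C[a][::5]:
    r=[match(a,p,b) for b in('w1','w2','top','side') if b!=a]
    X=onz(a,p,.176)[0]
    print(X[:2].round(3),' '.join(f'{z*1000:6.1f}({s:.2f})' for z,s in r))
E
```

```text
w1
[0.451 0.125]  172.1(0.36)  183.0(0.08)  180.2(0.21)
[0.452 0.117]  171.1(0.36)  187.8(0.08)  183.7(0.21)
[0.453 0.109]  171.0(0.35)  194.1(0.07)  185.8(0.23)
[0.456 0.101]  173.9(0.35)  196.3(0.07)  186.0(0.23)
[0.459 0.093]  177.8(0.35)  197.6(0.07)  185.5(0.22)
[0.462 0.085]  178.4(0.34)  198.1(0.08)  184.0(0.16)
[0.464 0.076]  178.4(0.35)  195.6(0.07)  177.1(0.05)
[0.466 0.068]  179.2(0.36)  188.9(0.07)  164.0(0.07)
[0.467 0.059]  179.9(0.36)  182.0(0.07)  166.8(0.12)
[0.467 0.049]  179.9(0.36)  179.1(0.06)  174.3(0.12)
[0.467 0.039]  178.2(0.35)  182.3(0.07)  184.0(0.08)
[0.467 0.03 ]  176.1(0.33)  188.9(0.08)  187.6(0.07)
[0.47  0.021]  173.3(0.26)  192.0(0.10)  183.9(0.27)
[0.477 0.014]  173.3(0.21)  190.8(0.11)  180.4(0.41)
[0.486 0.008]  172.1(0.13)  194.8(0.11)  177.9(0.47)
[0.495 0.004]  170.1(0.12)  197.6(0.11)  176.3(0.49)
[ 0.505 -0.001]  167.6(0.12)  196.6(0.11)  175.6(0.50)
[ 0.514 -0.005]  160.1(0.07)  196.2(0.11)  175.3(0.51)
[ 0.524 -0.009]    nan(0.00)  194.7(0.11)  174.5(0.51)
[ 0.535 -0.011]    nan(0.00)  194.6(0.12)  174.3(0.54)
[ 0.546 -0.012]    nan(0.00) 
[... 1219 characters left out ...]

[ 0.561 -0.011]  187.7(0.18)  182.1(0.20)  176.1(0.50)
[ 0.577 -0.015]  189.0(0.14)  178.5(0.26)  178.4(0.45)
[ 0.588 -0.024]    nan(0.00)  179.0(0.30)  176.3(0.29)
[ 0.593 -0.039]  181.8(0.08)  176.4(0.24)  172.6(0.03)
[ 0.595 -0.056]  173.5(0.07)  179.8(0.24)    nan(0.00)
[ 0.598 -0.072]  172.5(0.06)  180.8(0.24)    nan(0.00)
[ 0.599 -0.087]    nan(0.00)  175.6(0.27)    nan(0.00)
[ 0.601 -0.104]    nan(0.00)    nan(0.00)    nan(0.00)
[ 0.604 -0.12 ]    nan(0.00)    nan(0.00)    nan(0.00)
[ 0.607 -0.136]    nan(0.00)    nan(0.00)    nan(0.00)<stdin>:14: DeprecationWarning: Arrays of 2-dimensional vectors are deprecated. Use arrays of 3-dimensional vectors instead. (deprecated in NumPy 2.0)
```

```bash
python3 - <<'E'
from zoom import *
zoom('pics/w2.png',290,220,60,90,6,'pics/g2.png')
zoom('pics/w1.png',395,230,60,90,6,'pics/g1.png')
zoom('pics/top0.png',350,165,60,60,6,'pics/gt.png')
zoom('pics/side0.png',325,215,60,75,6,'pics/gs.png')
c=np.zeros((600,800,3),np.uint8)
for i,n in enumerate(['g1','g2']):
    z=cv2.imread(f'pics/{n}.png'); c[:540,i*400:i*400+360]=z
cv2.imwrite('pics/gg.png',c); c[:]=0
for i,n in enumerate(['gt','gs']):
    z=cv2.imread(f'pics/{n}.png'); c[:z.shape[0],i*400:i*400+360]=z
cv2.imwrite('pics/gh.png',c)
E
```

```text
(no output)
```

View pics/gg.png

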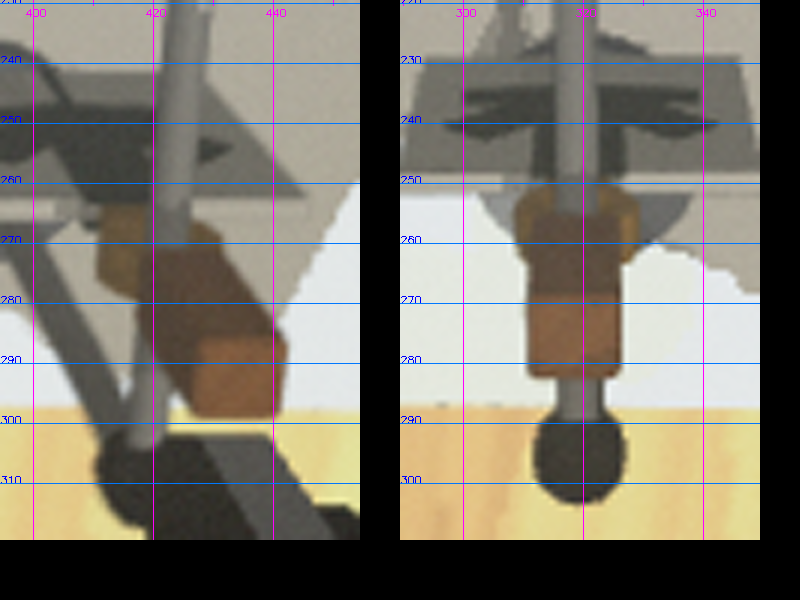

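View pics/gh.png

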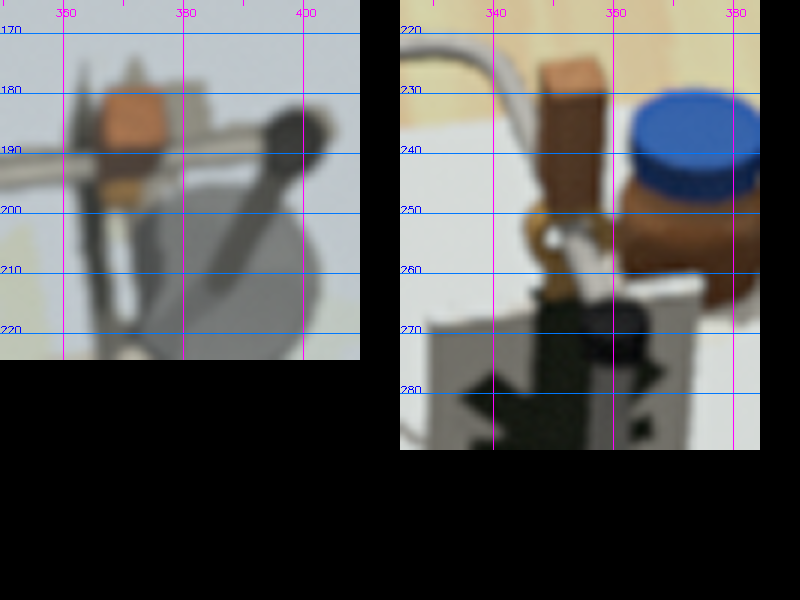

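```bash
python3 - <<'E'
from mv import *
o={'w1':(434.5,292),'w2':(318.8,275.5),'top':(372,184.5),'side':(353.5,227.5)}
for s in (['w1','w2','top','side'],['w1','w2'],['w2','side'],['top','side'],['w2','top','side']): print(s,triN([(n,o[n]) for n in s]))
print(triN([('w2',(319.3,296.3)),('top',(398.5,187.5)),('side',(360.5,269.5))]))
print('stop disc', triN([('w1',(318,16)),('top',(213.5,284)),('side',(257.2,178.5))]))
for n in o: print(n,onz(n,o[n],.225))
for n,p in [('w1',(318,24)),('top',(217,284))]: print(n,onz(n,p,.177))
E
```

```text
['w1', 'w2', 'top', 'side'] (array([ 0.59948546, -0.09746802,  0.22503361]), [[-0.3, -0.0], [-0.9, -1.1], [0.6, -0.5], [0.5, -0.2]])
['w1', 'w2'] (array([ 0.60064096, -0.09877541,  0.22338809]), [[-0.0, 0.5], [0.1, -0.5]])
['w2', 'side'] (array([ 0.59961751, -0.09830485,  0.22527052]), [[-0.9, -0.2], [0.6, -0.0]])
['top', 'side'] (array([ 0.59896847, -0.09663084,  0.22409679]), [[0.0, 0.0], [0.0, -0.0]])
['w2', 'top', 'side'] (array([ 0.5993928 , -0.09749766,  0.22495944]), [[-1.0, -1.1], [0.6, -0.4], [0.4, -0.2]])
(array([ 0.60622505, -0.14378842,  0.18135255]), [[-0.2, -1.2], [0.9, 0.4], [0.7, -0.5]])
stop disc (array([0.44856411, 0.13934394, 0.17914917]), [[0.1, -5.2], [2.4, -0.5], [-0.2, 0.2]])
w1 [[ 0.59984117 -0.09747483  0.225     ]]
w2 [[ 0.60056648 -0.09854788  0.225     ]]
top [[ 0.59877728 -0.09655015  0.225     ]]
side [[ 0.59872493 -0.09795648  0.225     ]]
w1 [[0.44978765 0.12968793 0.177     ]]
top [[0.44806986 0.13800977 0.177     ]]
```

Grip top is at about (0.600, -0.098, 0.2245) from four views, and they agree to about 1 mm. The wire heading there is about 97.6°, which the tool already matches. I'll approach now.

Emit:
drive_tool(
  moves=[0,0,0,0.0035,-0.061,0,0,0,0,0,0,0,-0.03,0,0,0,0,0,0,-0.05,0,0,0,0,0,0,-0.05,0,0,0,0,0,0,-0.034,0],
)

```text
t: 3.38
tool_pos: [0.599, -0.0978, 0.1922]
tool_rot: [-2.069, -2.362, 0.001]
contact_force: [-0.6, 0.8, -0.1]
opening: 0.0856
```

```bash
python3 - <<'E'
from h import *
o=ctrl.get_obs(); im=ctrl.get_image('wrist'); o=ctrl.get_obs()
print(o['t'],o['tool_pos'],o['contact_force'])
cv2.imwrite('pics/w3.png',im[:,:,::-1])
E
```

```text
3.425 [ 0.59658543 -0.09709225  0.18704929] [-1.77567104 -0.03136267 -4.04221923]
```

View pics/w3.png

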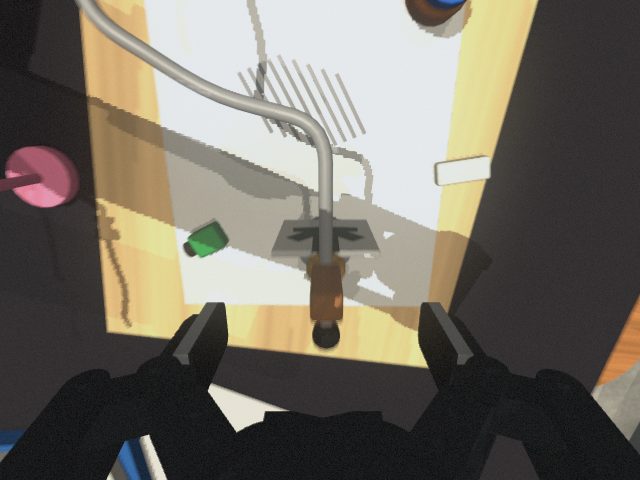

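```bash
python3 - <<'E'
from h import *
o=ctrl.get_obs(); im=ctrl.get_image('wrist'); o2=ctrl.get_obs()
print(o['t'],o['tool_pos'],o2['tool_pos'],o['contact_force'],o['dq'])
cv2.imwrite('pics/w4.png',im[:,:,::-1])
c=ctrl.get_calibration('wrist');T=np.linalg.inv(c['T_tool_cam']); K=np.array([[c['fx'],0,c['cx']],[0,c['fy'],c['cy']],[0,0,1]])
for p in [(0,0,0),(0,0,-.019),(0,0,-.032),(0,.008,-.03)]:
    q=K@(T[:3,:3]@p+T[:3,3]); print(p,q[:2]/q[2])
E
```

```text
3.425 [ 0.59658543 -0.09709225  0.18704929] [ 0.5971414  -0.09719816  0.18948803] [-1.77567104 -0.03136267 -4.04221923] [ 0.00214781 -0.00052811 -0.0158937  -0.00029885  0.09925253  0.00131918]
(0, 0, 0) [323.42441876 278.24234283]
(0, 0, -0.019) [323.51911041 294.84933976]
(0, 0, -0.032) [323.59644187 308.41171001]
(0, 0.008, -0.03) [340.56059478 306.18887212]
```

View pics/w4.png

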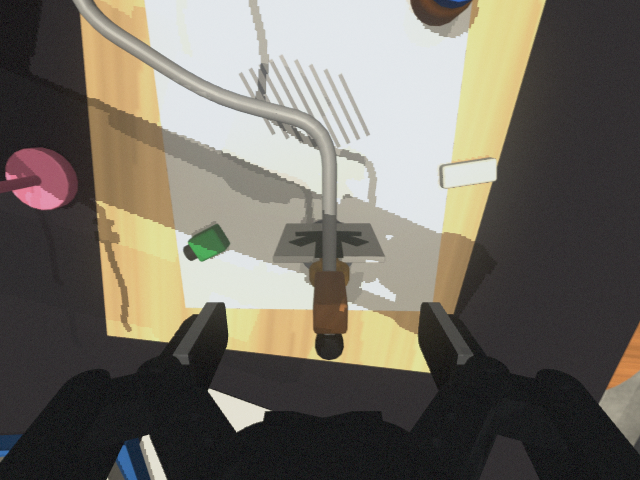

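The grip is about 3 mm toward +x of the TCP axis, because the arm is still settling towards x=0.600. I'll let it settle and check.

Emit:
drive_tool(
  moves=[0,0,0,0,0,0,0,0,0,0,0,0,0,0,0,0,0,0,0,0,0,0,0,0,0,0,0,0,0,0,0,0,0,0,0],
)

```text
t: 4.1
tool_pos: [0.6009, -0.098, 0.1945]
tool_rot: [2.069, 2.364, 0.0]
contact_force: [0.2, 0.7, -0.8]
opening: 0.0855
```

```bash
python3 - <<'E'
from zoom import *
o=ctrl.get_obs(); im=ctrl.get_image('wrist'); o2=ctrl.get_obs()
print(o['t'],o['tool_pos'],o2['tool_pos'],o['contact_force'],R.from_rotvec(o['tool_rot']).as_matrix()[:,2])
cv2.imwrite('pics/w5.png',im[:,:,::-1])
zoom('pics/w5.png',260,230,130,130,5,'pics/w5z.png')
E
```

```text
4.1 [ 0.60091903 -0.09796871  0.19448084] [ 0.60083804 -0.09795866  0.19427715] [ 0.23639046  0.70073609 -0.79872456] [ 3.16389510e-04 -8.43271656e-05 -9.99999946e-01]
```

View pics/w5z.png

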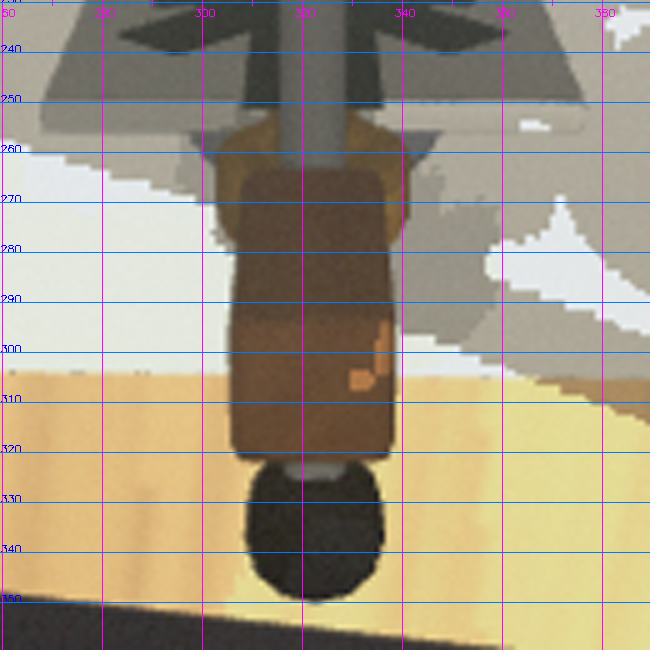

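Grip centred within 1 mm (u 322 against the TCP's 323.5). Closing now.

Emit:
drive_tool(
  moves=[0,0,0,0,0,0,0.4,0,0,0,0,0,0,0.65,0,0,0,0,0,0,0.78,0,0,0,0,0,0,0.84,0,0,0,0,0,0,0.9],
  newtons=25,
)

```text
t: 4.78
tool_pos: [0.6008, -0.098, 0.1943]
tool_rot: [2.069, 2.364, 0.0]
contact_force: [-0.3, 0.2, 0.8]
opening: 0.0147
```

Emit:
drive_tool(
  moves=[0,0,0,0,0,0,1,0,0,0,0,0,0,1,0,0,0,0,0,0,1,0,0,0,0,0,0,1,0,0,0,0,0,0,1],
  newtons=25,
)

```text
t: 5.4
tool_pos: [0.6008, -0.098, 0.1943]
tool_rot: [2.069, 2.364, 0.0]
contact_force: [0.3, 0.5, 0.7]
opening: 0.0147
```

```bash
python3 - <<'E'
from zoom import *
o=ctrl.get_obs(); im=ctrl.get_image('wrist'); 
print(o['t'],o['tool_pos'],o['contact_force'],o['wrist_torque'])
cv2.imwrite('pics/w6.png',im[:,:,::-1])
E
```

```text
5.4 [ 0.60084851 -0.09798517  0.19426799] [0.32442327 0.48542635 0.73462816] [-0.04637431  0.0266695  -0.02918746]
```

View pics/w6.png

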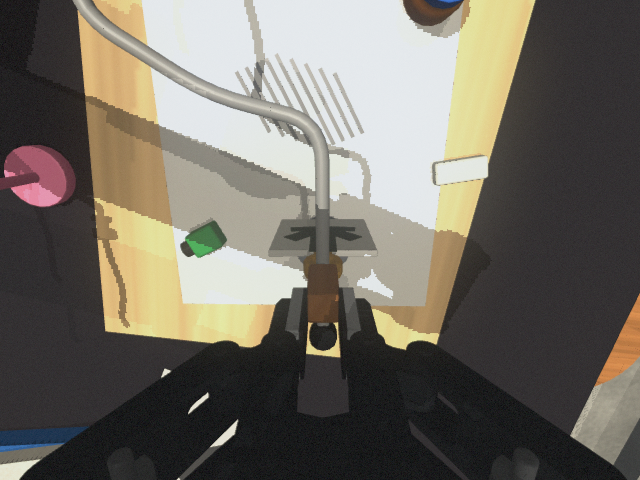

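```bash
python3 - <<'E'
from zoom import *
o=ctrl.get_obs(); np.savez('w6.npz',p=o['tool_pos'],r=o['tool_rot'])
zoom('pics/w6.png',70,0,200,150,4,'pics/w6a.png')
zoom('pics/w6.png',190,80,160,150,4,'pics/w6b.png')
E
```

```text
(no output)
```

View pics/w6a.png

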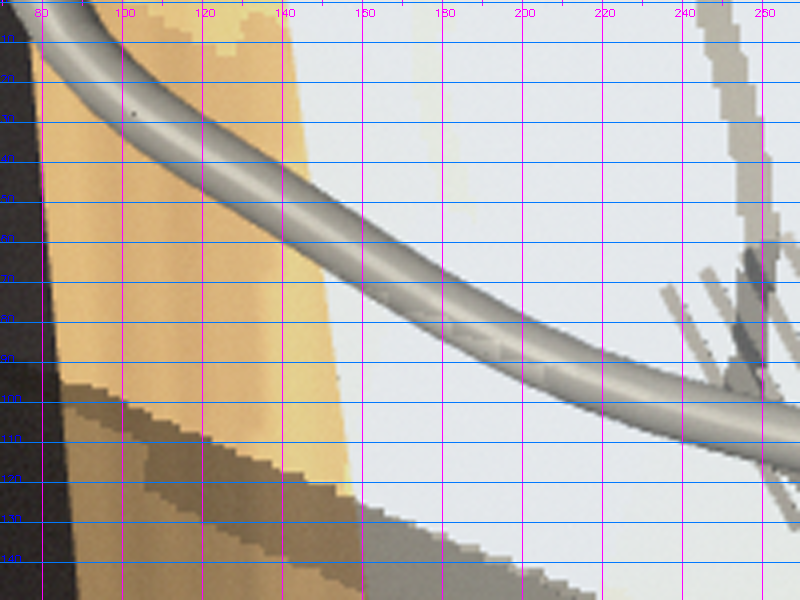

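View pics/w6b.png

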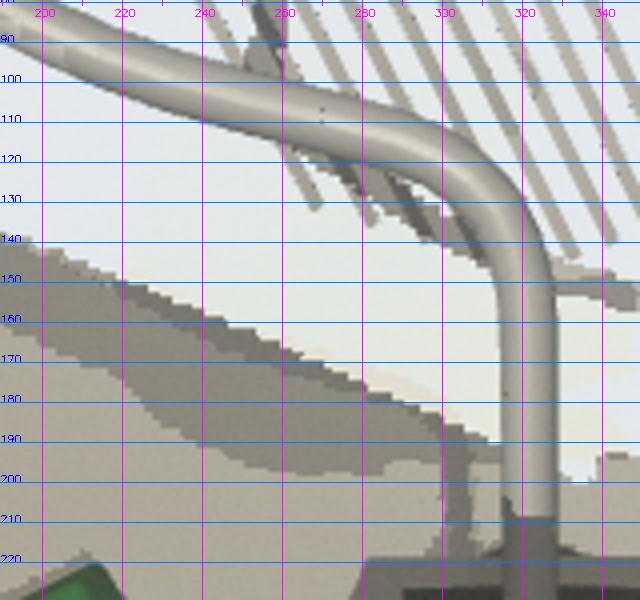

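```bash
python3 - <<'E'
from mv import *
from scipy.interpolate import CubicSpline
zx=CubicSpline([.471,.48,.498,.513,.528,.544,.56,.577,.588],[.181,.178,.1745,.174,.173,.1737,.1765,.178,.1775])
pts=[(100,22),(120,38),(140,49.8),(160,63),(180,75.8),(200,87),(220,96.3),(240,102.4),(260,107.3),(280,112),(293,116.3),(307,125.3),(316.5,136.5),(320.8,150),(321.5,160),(322,180),(322,200)]
def xy(n,p):
    z=.1775
    for _ in range(5):
        X=onz(n,p,z)[0]; z=float(zx(np.clip(X[0],.471,.588))) if X[1]>-.03 else .1775
    return onz(n,p,z)[0]
def nearest(P,L):
    # signed lateral offset of curve L at P
    L=np.array(L); d=np.linalg.norm(L[:,:2]-P[:2],axis=1); i=d.argmin(); i=min(max(i,1),len(L)-2); t=L[i+1,:2]-L[i-1,:2]; t/=np.linalg.norm(t); n=np.array([-t[1],t[0]]); return (L[i,:2]-P[:2])@n
C={n:[xy(n,p) for p in np.load(f'c_{n}.npy')] for n in('w1','w2','top')}
for p in pts:
    P=xy('w6',p); print(P.round(4),{n:round(nearest(P,C[n])*1000,1) for n in C})
print()
import numpy as np
E
```

```text
[0.478  0.0141 0.1786] {'w1': np.float64(-0.8), 'w2': np.float64(0.3), 'top': np.float64(1.3)}
[0.4859 0.0088 0.1764] {'w1': np.float64(-0.5), 'w2': np.float64(0.1), 'top': np.float64(2.6)}
[0.4946 0.0051 0.1749] {'w1': np.float64(-1.1), 'w2': np.float64(-0.5), 'top': np.float64(2.8)}
[5.041e-01 5.000e-04 1.742e-01] {'w1': np.float64(-0.9), 'w2': np.float64(-0.2), 'top': np.float64(2.8)}
[ 0.514  -0.0041  0.174 ] {'w1': np.float64(-1.0), 'w2': np.float64(0.2), 'top': np.float64(2.8)}
[ 0.524  -0.008   0.1732] {'w1': np.float64(-0.7), 'w2': np.float64(1.2), 'top': np.float64(3.1)}
[ 0.5344 -0.0111  0.1729] {'w1': np.float64(-0.3), 'w2': np.float64(1.9), 'top': np.float64(3.6)}
[ 0.5451 -0.0127  0.1739] {'w1': np.float64(-0.1), 'w2': np.float64(1.7), 'top': np.float64(3.4)}
[ 0.5561 -0.0137  0.1758] {'w1': np.float64(0.7), 'w2': np.float64(1.7), 'top': np.float64(3.1)}
[ 0.5668 -0.0146  0.1774] {'w1': np.float64(0.8), 'w2': np.float64(2.1), 'top': np.float64(2.5)}
[ 0.5738 -0.0158  0.1779] {'w1': np.float64(0.4), 'w2': np.float64(1.9), 'top': np.float64(2.0)}
[ 0.5815 -0.0193  0.1779] {'w1': np.float64(-0.1), 'w2': np.float64(1.2), 'top': np.float64(1.8)}
[ 0.5872 -0.0242  0.1776] {'w1': np.float64(-0.3), 'w2': np.float64(0.5), 'top': np.float64(1.0)}
[ 0.5904 -0.0308  0.1775] {'w1': np.float64(0.5), 'w2': np.float64(0.6), 'top': np.float64(0.5)}
[ 0.5914 -0.036   0.1775] {'w1': np.float64(1.0), 'w2': np.float64(0.9), 'top': np.float64(0.5)}
[ 0.5931 -0.0467  0.1775] {'w1': np.float64(0.3), 'w2': np.float64(0.3), 'top': np.float64(0.3)}
[ 0.5946 -0.0579  0.1775] {'w1': np.float64(0.1), 'w2': np.float64(-0.2), 'top': np.float64(0.5)}
```

Traced from this close view, the wire agrees with the first wrist view to within about 1 mm; the top camera is offset by about 3 mm in the middle. I'll lift 3 mm to centre the ring on the wire, then start sliding.

Emit:
drive_tool(
  moves=[0,0,0,0,0,0.0015,1,0,0,0,0,0,0.0015,1,0,0,0,-0.0004,0.002,0,1,0,0,0,-0.0004,0.002,0,1,0,0,0,-0.0004,0.002,0,1],
)

```text
t: 6.08
tool_pos: [0.5995, -0.0918, 0.1971]
tool_rot: [-2.069, -2.364, 0.0]
contact_force: [-0.2, 0.4, -1.3]
opening: 0.0147
```

Emit:
drive_tool(
  moves=[0,0,0,-0.0003,0.002,0,1,0,0,0,-0.0003,0.002,0,1,0,0,0,-0.0003,0.002,0,1,0,0,0,-0.0003,0.002,0,1,0,0,0,-0.0003,0.002,0,1],
)

```text
t: 6.7
tool_pos: [0.5981, -0.0818, 0.1972]
tool_rot: [-2.069, -2.364, 0.0]
contact_force: [0.4, -0.1, -1.7]
opening: 0.0149
```

Emit:
drive_tool(
  moves=[0,0,0,-0.0003,0.0023,0,1,0,0,0,-0.0003,0.0023,0,1,0,0,0,-0.0003,0.0023,0,1,0,0,0,-0.0003,0.0023,0,1,0,0,0,-0.0003,0.0023,0,1],
)

```text
t: 7.32
tool_pos: [0.5966, -0.0703, 0.1972]
tool_rot: [2.069, 2.364, -0.0]
contact_force: [-0.0, -0.1, -1.7]
opening: 0.0148
```

Emit:
drive_tool(
  moves=[0,0,0,-0.0003,0.0023,0,1,0,0,0,-0.0003,0.0023,0,1,0,0,0,-0.0003,0.0023,0,1,0,0,0,-0.0003,0.0023,0,1,0,0,0,-0.0003,0.0023,0,1],
)

```text
t: 7.95
tool_pos: [0.5951, -0.0588, 0.1972]
tool_rot: [2.069, 2.364, 0.0]
contact_force: [0.1, 0.7, -1.2]
opening: 0.0147
```

Emit:
drive_tool(
  moves=[0,0,0,-0.0003,0.0023,0,1,0,0,0,-0.0003,0.0023,0,1,0,0,0,-0.0004,0.0023,0,1,0,0,0,-0.0004,0.0023,0,1,0,0,0,-0.0004,0.0023,0,1],
)

```text
t: 8.57
tool_pos: [0.5933, -0.0473, 0.1972]
tool_rot: [2.069, 2.364, -0.0]
contact_force: [-0.1, -0.3, -0.8]
opening: 0.0146
```

```bash
cat > look.py <<'E'
import sys
from zoom import *
n=sys.argv[1]
o=ctrl.get_obs(); im=ctrl.get_image('wrist'); print(o['t'],o['tool_pos'].round(4),o['contact_force'].round(1),o['wrist_torque'].round(2))
np.savez(n+'.npz',p=o['tool_pos'],r=o['tool_rot']); cv2.imwrite(f'pics/{n}.png',im[:,:,::-1])
zoom(f'pics/{n}.png',220,150,200,150,4,f'pics/{n}z.png')
E
python3 look.py w7
```

```text
8.575 [ 0.5933 -0.0473  0.1972] [-0.1 -0.3 -0.8] [-0.03  0.   -0.01]
```

View pics/w7z.png

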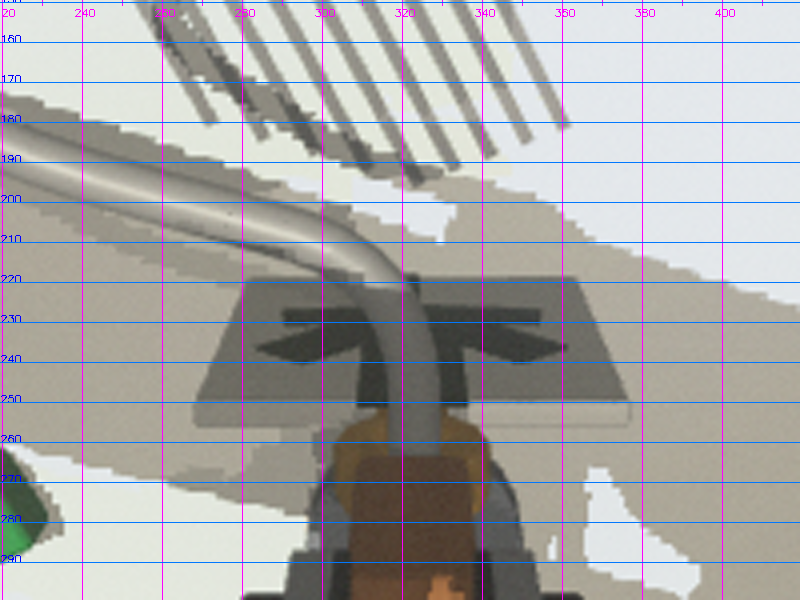

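Ring centred on the wire (ring u≈323, wire u≈323) and the force shows only the weight. I'll re-trace the bend from this view.

```bash
cat > pr.py <<'E'
from mv import *
def run(n,zp,x0,y0,zfun,k=4):
    prev=None
    for X,Y in zp:
        p=(X/k+x0-.5,Y/k+y0-.5); z=.177
        for _ in range(6): P=onz(n,p,z)[0]; z=float(zfun(P))
        a='' if prev is None else round(np.degrees(np.arctan2(*(P-prev)[[1,0]])),0)
        print(P.round(4),a); prev=P
from scipy.interpolate import CubicSpline
zx=CubicSpline([.471,.48,.498,.513,.528,.544,.56,.577,.588],[.181,.178,.1745,.174,.173,.1737,.1765,.178,.1775])
zf=lambda P: zx(np.clip(P[0],.471,.588)) if P[1]>-.03 else .1775
E
python3 - <<'E'
from pr import *
run('w7',[(414,440),(412,380),(405,330),(395,300),(380,275),(350,250),(320,237),(280,224),(240,212),(160,192),(80,170),(0,148)],220,150,zf)
E
```

```text
[ 0.5926 -0.0443  0.1775] 
[ 0.5911 -0.0347  0.1775] 99.0
[ 0.589  -0.0271  0.1775] 105.0
[ 0.5869 -0.0227  0.1776] 115.0
[ 0.5843 -0.0191  0.1778] 127.0
[ 0.5795 -0.0159  0.178 ] 146.0
[ 0.575  -0.0146  0.178 ] 164.0
[ 0.569  -0.0135  0.1776] 170.0
[ 0.5631 -0.0127  0.177 ] 172.0
[ 0.5511 -0.0118  0.1749] 176.0
[ 0.5391 -0.0105  0.1732] 174.0
[ 0.5274 -0.0089  0.173 ] 172.0
```

Emit:
drive_tool(
  moves=[0,0,0.5,-0.0004,0.0024,0,1,0,0,0.5,-0.0004,0.0024,0,1,0,0,0.5,-0.0004,0.0024,0,1,0,0,0.5,-0.0004,0.0024,0,1,0,0,0.5,-0.0004,0.0024,0,1],
)

```text
t: 9.25
tool_pos: [0.5913, -0.0353, 0.1972]
tool_rot: [-2.016, -2.409, -0.0]
contact_force: [0.3, 0.3, -1.3]
opening: 0.0146
```

Emit:
drive_tool(
  moves=[0,0,1.6,-0.0004,0.0015,0,1,0,0,1.6,-0.0004,0.0015,0,1,0,0,1.6,-0.0004,0.0015,0,1,0,0,1.6,-0.0004,0.0015,0,1,0,0,1.6,-0.0004,0.0015,0,1],
)

```text
t: 9.88
tool_pos: [0.5893, -0.0279, 0.1972]
tool_rot: [1.841, 2.545, -0.0]
contact_force: [-0.5, 0.2, -2.0]
opening: 0.0148
```

Emit:
drive_tool(
  moves=[0,0,2.8,-0.0006,0.001,0,1,0,0,2.8,-0.0006,0.001,0,1,0,0,2.8,-0.0006,0.001,0,1,0,0,2.8,-0.0006,0.001,0,1,0,0,2.8,-0.0006,0.001,0,1],
)

```text
t: 10.5
tool_pos: [0.5863, -0.0229, 0.1972]
tool_rot: [-1.516, -2.751, -0.0]
contact_force: [-0.4, 0.7, -1.5]
opening: 0.0145
```

Emit:
drive_tool(
  moves=[0,0,3.2,-0.0007,0.0008,0,1,0,0,3.2,-0.0007,0.0008,0,1,0,0,3.2,-0.0007,0.0008,0,1,0,0,3.2,-0.0007,0.0008,0,1,0,0,3.2,-0.0007,0.0008,0,1],
)

```text
t: 11.12
tool_pos: [0.5828, -0.0189, 0.1972]
tool_rot: [1.119, 2.936, -0.0]
contact_force: [-0.0, 0.6, -1.6]
opening: 0.0146
```

```bash
python3 look.py w8
```

```text
11.125 [ 0.5828 -0.0189  0.1972] [-0.   0.6 -1.6] [-0.01  0.01  0.  ]
```

View pics/w8z.png

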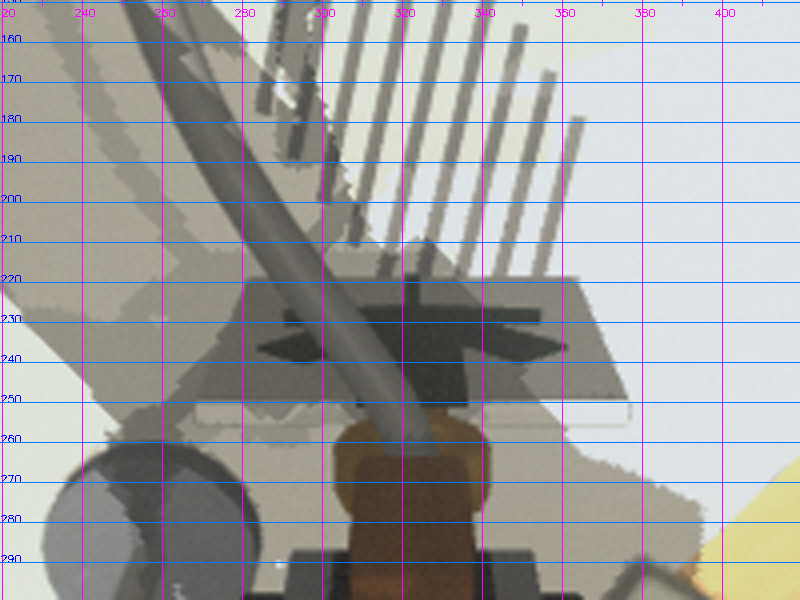

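No contact: the wire leaves the ring near centre and leans left. Re-tracing ahead.

```bash
python3 - <<'E'
from pr import *
run('w8',[(408,440),(395,405),(365,352),(328,300),(290,247),(252,192),(212,130),(178,70),(152,15)],220,150,zf)
E
```

```text
[ 0.5789 -0.0176  0.178 ] 
[ 0.5734 -0.0153  0.1779] 157.0
[ 0.5644 -0.0132  0.1771] 167.0
[ 0.555  -0.0122  0.1756] 174.0
[ 0.5456 -0.0112  0.1739] 174.0
[ 0.536  -0.0099  0.173 ] 172.0
[ 0.5256 -0.0079  0.1731] 169.0
[ 0.5163 -0.0054  0.1738] 165.0
[ 0.5086 -0.0026  0.1741] 161.0
```

View pics/w8.png

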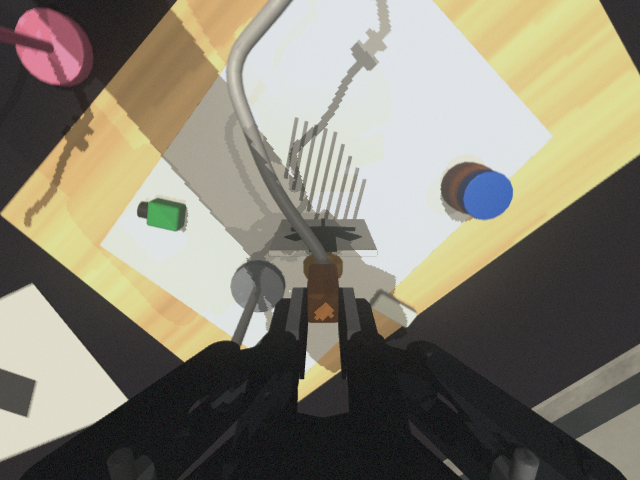

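Emit:
drive_tool(
  moves=[0,0,2.8,-0.0009,0.0004,0,1,0,0,2.8,-0.0009,0.0004,0,1,0,0,2.8,-0.0009,0.0004,0,1,0,0,2.8,-0.0009,0.0004,0,1,0,0,2.8,-0.0009,0.0004,0,1],
)

```text
t: 11.8
tool_pos: [0.5783, -0.0169, 0.1972]
tool_rot: [-0.754, -3.05, -0.0]
contact_force: [-0.7, 0.7, -1.4]
opening: 0.0144
```

Emit:
drive_tool(
  moves=[0,0,2.4,-0.0011,0.0004,0,1,0,0,2.4,-0.0011,0.0004,0,1,0,0,2.4,-0.0011,0.0004,0,1,0,0,2.4,-0.0011,0.0003,0,1,0,0,2.4,-0.0011,0.0003,0,1],
)

```text
t: 12.42
tool_pos: [0.5728, -0.0152, 0.1972]
tool_rot: [0.432, 3.112, -0.0]
contact_force: [0.0, -1.3, -1.2]
opening: 0.0145
```

Emit:
drive_tool(
  moves=[0,0,1.4,-0.0016,0.0003,0,1,0,0,1.4,-0.0016,0.0003,0,1,0,0,1.4,-0.0016,0.0003,0,1,0,0,1.4,-0.0016,0.0003,0,1,0,0,1.4,-0.0016,0.0003,0,1],
)

```text
t: 13.05
tool_pos: [0.5647, -0.0136, 0.1972]
tool_rot: [0.24, 3.132, -0.0]
contact_force: [-0.3, -0.0, -1.3]
opening: 0.0144
```

```bash
python3 look.py w9
```

```text
13.05 [ 0.5647 -0.0136  0.1972] [-0.3 -0.  -1.3] [ 0.05 -0.02  0.04]
```

View pics/w9z.png

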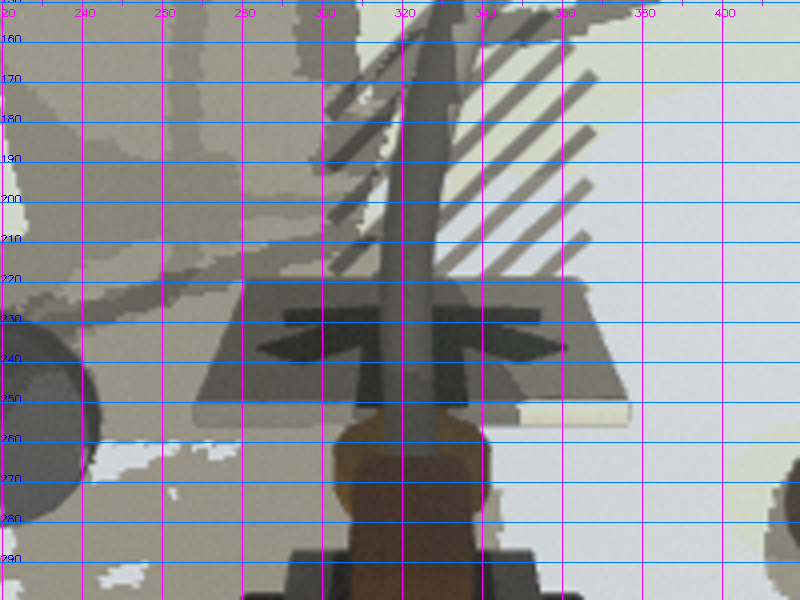

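```bash
python3 - <<'E'
from pr import *
run('w9',[(411,440),(407,380),(405,320),(407,260),(412,210),(420,150),(431,90),(441,40)],220,150,zf)
E
```

```text
[ 0.5608 -0.0142  0.1766] 
[ 0.5517 -0.0134  0.175 ] 175.0
[ 0.5427 -0.0123  0.1735] 173.0
[ 0.5336 -0.0106  0.1729] 169.0
[ 0.5262 -0.0087  0.1731] 166.0
[ 0.5175 -0.0062  0.1737] 164.0
[ 0.5092 -0.0034  0.1741] 161.0
[ 0.5025 -0.0009  0.1743] 160.0
```

View pics/w9.png

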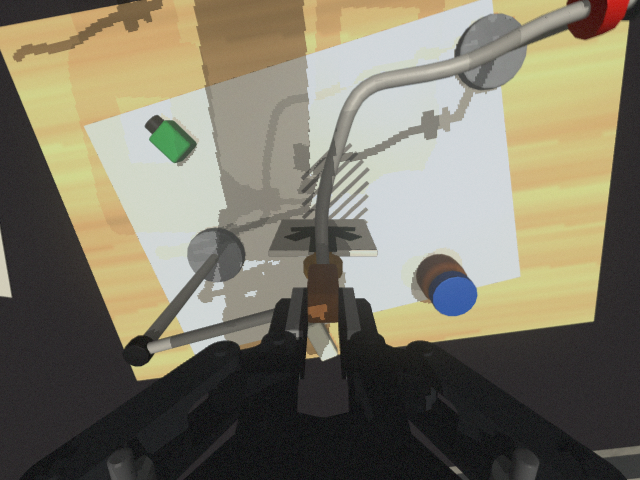

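Emit:
drive_tool(
  moves=[0,0,0.4,-0.002,0.0001,-0.0002,1,0,0,0.4,-0.002,0.0001,-0.0002,1,0,0,0.4,-0.002,0.0001,-0.0003,1,0,0,0.4,-0.002,0.0001,-0.0003,1,0,0,0.4,-0.002,0.0001,-0.0003,1],
)

```text
t: 13.72
tool_pos: [0.5547, -0.0131, 0.1958]
tool_rot: [-0.187, -3.136, 0.0]
contact_force: [0.5, 0.1, -1.1]
opening: 0.0142
```

Emit:
drive_tool(
  moves=[0,0,0,-0.002,0.0002,-0.0003,1,0,0,0,-0.002,0.0002,-0.0003,1,0,0,0,-0.002,0.0002,-0.0003,1,0,0,0,-0.002,0.0002,-0.0003,1,0,0,-0.5,-0.002,0.0003,-0.0003,1],
)

```text
t: 14.35
tool_pos: [0.5447, -0.012, 0.1944]
tool_rot: [0.203, 3.135, -0.0]
contact_force: [-0.1, 0.8, -1.5]
opening: 0.0148
```

Emit:
drive_tool(
  moves=[0,0,-0.7,-0.002,0.0003,-0.0002,1,0,0,-0.7,-0.002,0.0003,-0.0001,1,0,0,-0.7,-0.002,0.0003,-0.0001,1,0,0,-0.7,-0.002,0.0004,0,1,0,0,-0.7,-0.002,0.0004,0,1],
)

```text
t: 14.98
tool_pos: [0.5347, -0.0103, 0.194]
tool_rot: [-0.299, -3.127, 0.0]
contact_force: [0.4, -0.5, -1.1]
opening: 0.015
```

```bash
python3 look.py w10
```

```text
14.975 [ 0.5347 -0.0103  0.194 ] [ 0.4 -0.5 -1.1] [ 0.03 -0.02  0.02]
```

View pics/w10z.png

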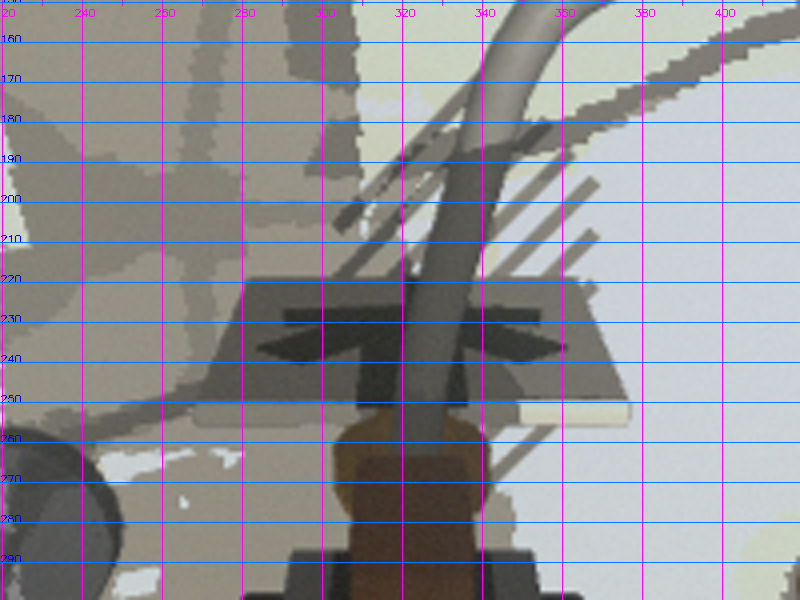

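View pics/w10.png

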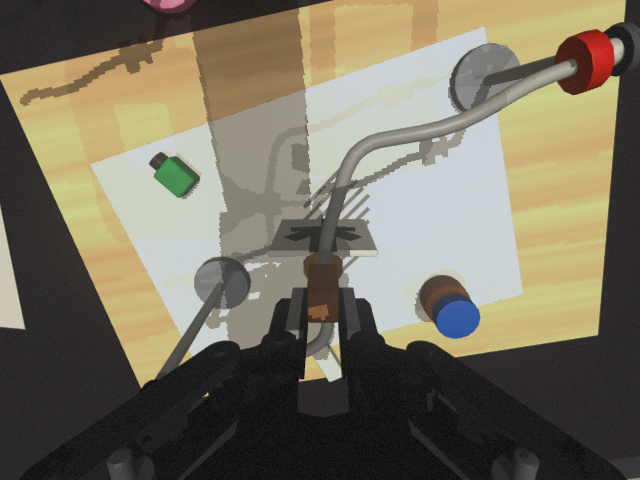

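```bash
python3 - <<'E'
from zoom import *
zoom('pics/w10.png',320,40,200,150,4,'pics/w10y.png')
zoom('pics/w10.png',440,20,200,150,4,'pics/w10x.png')
E
```

```text
(no output)
```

View pics/w10y.png

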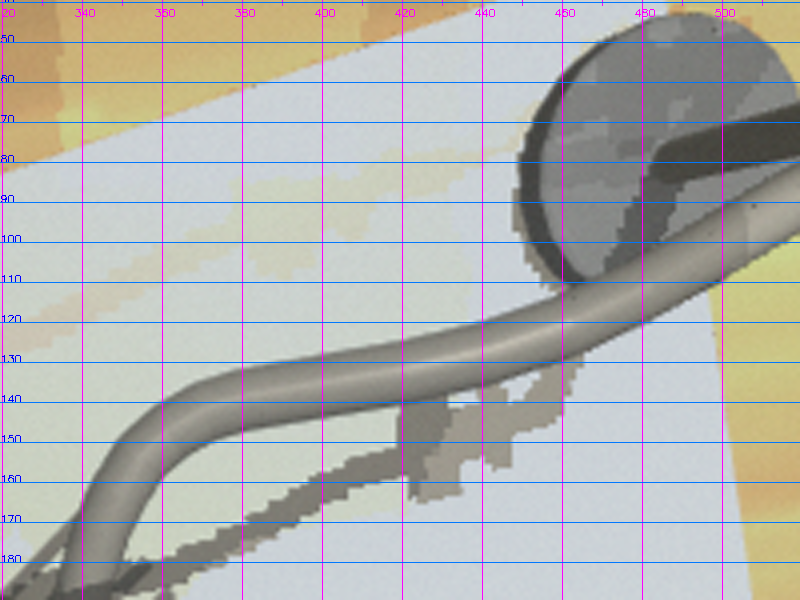

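View pics/w10x.png

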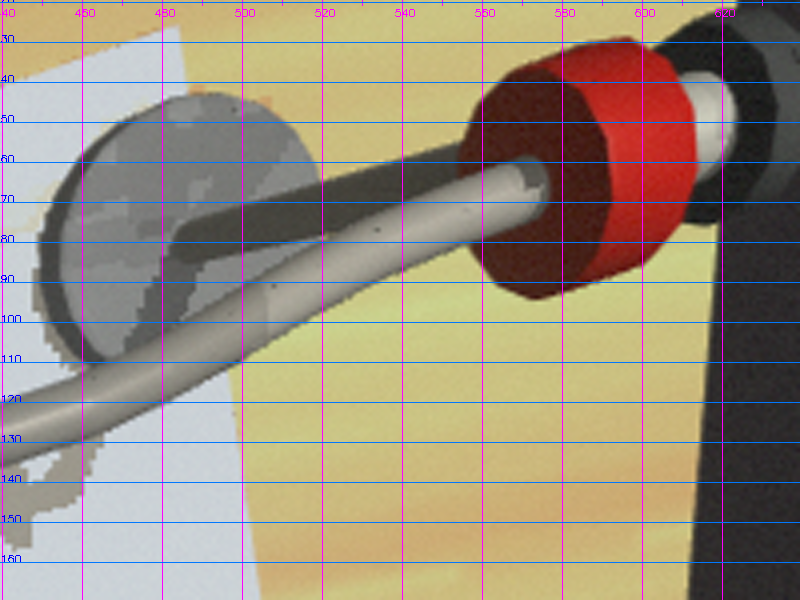

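```bash
cat >> pr.py <<'E'
import trace
trace.H['w10']=[(324,259),(325.3,247),(327,232),(329.5,217),(333.3,202),(337.5,187),(342.8,174),(348.3,164.5),(355.8,153.3),(365.8,144.5),(375.8,140.3),(390,137.3),(410,133.5),(430,129),(450,123),(470,114.2),(480,109.7),(490,104.2),(500,98.8),(510,92.5),(520,86.3),(530,81),(540,76.5),(550,73),(560,69.5),(570,66)]
def match(a,p,b,Cb,zs=np.arange(.155,.2001,.001)):
    X=onz(a,p,zs); q=pj(b,X); c=Cb
    D=np.linalg.norm(q[:,None]-c[None],axis=2); tr=D.argmin(1); tan=np.gradient(c,axis=0)[tr]; tan/=np.linalg.norm(tan,axis=1)[:,None]
    d=q-c[tr]; s=tan[:,0]*d[:,1]-tan[:,1]*d[:,0]; i=np.where((np.sign(s[:-1])!=np.sign(s[1:]))&(D.min(1)[:-1]<4))[0]
    if len(i)==0: return np.nan,0
    i=i[0]; return zs[i]+s[i]/(s[i]-s[i+1])*.001, abs(s[i+1]-s[i])
E
python3 - <<'E'
from pr import *
from scipy.interpolate import splprep,splev
def sp(n,N=60):
    P=np.array(trace.H[n],float); return np.array(splev(np.linspace(0,1,N),splprep(P.T,s=len(P)*.15)[0])).T
A=sp('w10',40)
C={n:sp(n,300) for n in('w1','w2','side','top')}
Cr={n:np.load(f'c_{n}.npy') for n in('w1','w2')}
for p in A[8:]:
    X=onz('w10',p,.177)[0]
    r=[match('w10',p,b,C[b]) for b in('w1','w2','top','side')]+[match('w10',p,b,Cr[b]) for b in('w1','w2')]
    print(p.round(0),X[:2].round(4),' '.join(f'{z*1000:6.1f}({s:.2f})' for z,s in r))
E
```

```text
[337. 189.] [0.4893 0.0055]  174.0(0.16)  169.6(0.29)    nan(0.00)  178.9(0.41)  167.9(0.16)  169.1(0.28)
[340. 181.] [0.485 0.008]  175.0(0.17)  170.5(0.30)    nan(0.00)  179.7(0.39)  169.7(0.16)  170.6(0.29)
[343. 173.] [0.4809 0.0106]  176.0(0.17)  171.8(0.32)    nan(0.00)  180.8(0.37)  172.0(0.17)  172.5(0.31)
[347. 165.] [0.4772 0.0136]  177.2(0.17)  173.2(0.35)    nan(0.00)  182.1(0.33)  174.8(0.17)  174.0(0.36)
[352. 158.] [0.4738 0.017 ]  178.5(0.17)  174.5(0.38)    nan(0.00)  183.7(0.27)  177.5(0.17)  174.8(0.39)
[358. 151.] [0.471  0.0206]  179.8(0.16)  175.6(0.41)    nan(0.00)  186.4(0.17)  179.7(0.16)  175.5(0.41)
[365. 146.] [0.4689 0.0246]  181.1(0.14)  176.5(0.44)    nan(0.00)  194.0(0.02)  181.6(0.15)  176.6(0.43)
[373. 142.] [0.4676 0.029 ]  183.4(0.13)  177.5(0.45)    nan(0.00)    nan(0.00)  183.9(0.13)  177.8(0.45)
[381. 139.] [0.467  0.0335]  186.2(0.10)  178.5(0.45)    nan(0.00)    nan(0.00)  186.0(0.10)  178.7(0.44)
[390. 137.] [0.4667 0.0381]  188.8(0.09)  179.6(0.45)  192.0(0.01)    nan(0.00)  187.5(0.08)  179.5(0.44)
[398. 135.] [0.4668 0.0428]  190.9(0.08)  
[... 1589 characters left out ...]
 177.5(0.50)  155.3(0.02)  188.1(0.15)  184.2(0.19)  175.8(0.49)
[529.  82.] [0.4538 0.1108]  179.1(0.16)  177.0(0.49)    nan(0.00)  187.7(0.15)  184.9(0.17)  175.2(0.49)
[537.  78.] [0.4527 0.1147]  178.9(0.14)  176.5(0.49)    nan(0.00)  186.9(0.14)  185.2(0.15)  174.7(0.48)
[545.  75.] [0.4518 0.1187]  178.7(0.12)  176.2(0.48)    nan(0.00)  185.7(0.14)  184.7(0.11)  174.3(0.48)
[553.  71.] [0.4511 0.1227]  178.4(0.10)  176.0(0.47)    nan(0.00)  183.9(0.13)  183.6(0.10)  174.1(0.47)
[561.  69.] [0.4505 0.1267]  177.8(0.08)    nan(0.00)    nan(0.00)  181.2(0.12)  183.2(0.08)    nan(0.00)
[570.  66.] [0.4502 0.1309]    nan(0.00)    nan(0.00)  185.3(0.04)  177.5(0.12)  184.6(0.08)    nan(0.00)
```

```bash
python3 - <<'E'
from pr import *
from scipy.interpolate import splprep,splev
P=np.array(trace.H['w10'],float); A=np.array(splev(np.linspace(0,1,32),splprep(P.T,s=len(P)*.15)[0])).T
zy=CubicSpline([.0,.01,.018,.025,.035,.05,.06,.07,.085,.1,.115,.125],[.1744,.1765,.1775,.1782,.1795,.1815,.182,.1815,.1805,.1785,.176,.1755])
prev=None
for p in A:
    z=.177
    for _ in range(6): X=onz('w10',p,z)[0]; z=float(zy(np.clip(X[1],0,.125))) if X[1]>0 else float(zx(X[0]))
    print(X.round(4),'' if prev is None else round(np.degrees(np.arctan2(*(X-prev)[[1,0]])))); prev=X
E
```

```text
[ 0.5309 -0.0097  0.1729] 
[ 0.5237 -0.0077  0.1732] 165
[ 0.5168 -0.0056  0.1738] 163
[ 0.5101 -0.0033  0.1741] 161
[ 0.5038 -0.0009  0.1742] 159
[0.4976 0.0017 0.1749] 157
[0.4916 0.0045 0.1755] 155
[0.4859 0.0075 0.1761] 152
[0.4807 0.0108 0.1766] 147
[0.476  0.0147 0.1771] 141
[0.472  0.019  0.1776] 132
[0.4691 0.0239 0.1781] 121
[0.4674 0.0292 0.1787] 107
[0.4667 0.0347 0.1795] 98
[0.4665 0.0403 0.1803] 92
[0.4666 0.046  0.181 ] 89
[0.4668 0.0516 0.1816] 88
[0.4668 0.0573 0.182 ] 90
[0.4665 0.0628 0.1819] 93
[0.4658 0.0684 0.1816] 97
[0.4647 0.0738 0.1813] 101
[0.4634 0.079  0.181 ] 104
[0.4619 0.0843 0.1806] 106
[0.4603 0.0895 0.18  ] 107
[0.4586 0.0947 0.1793] 108
[0.4569 0.1    0.1785] 108
[0.4553 0.1054 0.1775] 107
[0.4538 0.1109 0.1766] 106
[0.4525 0.1163 0.1759] 104
[0.4514 0.1215 0.1755] 102
[0.4506 0.1267 0.1755] 99
[0.4502 0.1319 0.1755] 94
```

Emit:
drive_tool(
  moves=[0,0,-0.6,-0.002,0.0005,0,1,0,0,-0.6,-0.002,0.0005,0,1,0,0,-0.6,-0.002,0.0005,0,1,0,0,-0.6,-0.002,0.0005,0,1,0,0,-0.6,-0.002,0.0005,0,1],
)

```text
t: 15.65
tool_pos: [0.5247, -0.0078, 0.194]
tool_rot: [0.38, 3.118, 0.0]
contact_force: [0.5, 0.3, -2.2]
opening: 0.0146
```

Emit:
drive_tool(
  moves=[0,0,-0.7,-0.002,0.0006,0,1,0,0,-0.7,-0.002,0.0006,0,1,0,0,-0.7,-0.002,0.0006,0,1,0,0,-0.7,-0.002,0.0006,0,1,0,0,-0.7,-0.002,0.0006,0,1],
)

```text
t: 16.27
tool_pos: [0.5147, -0.0048, 0.194]
tool_rot: [0.476, 3.105, 0.0]
contact_force: [-0.7, 0.9, -2.1]
opening: 0.0144
```

Emit:
drive_tool(
  moves=[0,0,-0.7,-0.002,0.0007,0.0001,1,0,0,-0.7,-0.002,0.0007,0.0001,1,0,0,-0.7,-0.002,0.0008,0.0001,1,0,0,-0.7,-0.002,0.0008,0.0001,1,0,0,-0.7,-0.002,0.0008,0.0001,1],
)

```text
t: 16.9
tool_pos: [0.5047, -0.001, 0.1945]
tool_rot: [0.57, 3.089, -0.0]
contact_force: [-0.7, 0.4, -2.1]
opening: 0.0146
```

```bash
python3 look.py w11
```

```text
16.9 [ 0.5047 -0.001   0.1945] [-0.7  0.4 -2.1] [ 0.01 -0.   -0.01]
```

View pics/w11z.png

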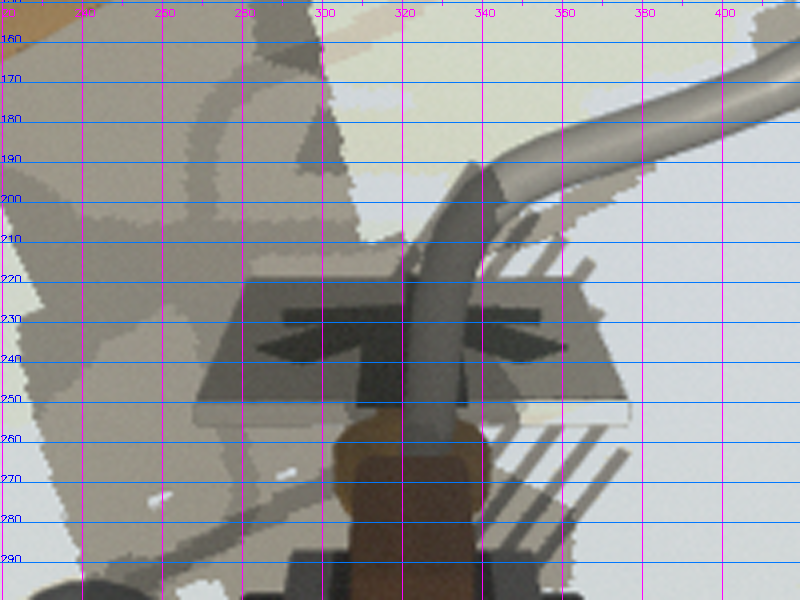

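The ring is clear, but the wire now enters it about 2.5 mm right of centre (wire u 327, ring u 323). I'll re-trace and shift over.

```bash
python3 - <<'E'
from pr import *
zy=CubicSpline([.0,.01,.018,.025,.035,.05,.06,.07,.085,.1,.115,.125],[.1744,.1765,.1775,.1782,.1795,.1815,.182,.1815,.1805,.1785,.176,.1755])
zf=lambda X: float(zy(np.clip(X[1],0,.125))) if X[1]>0 else float(zx(X[0]))
run('w11',[(431,440),(431,400),(434,350),(441,300),(452,255),(465,220),(485,190),(510,172),(560,157),(640,133),(720,105),(800,72)],220,150,zf)
run('w11',[(413,440)],220,150,lambda P:.177)
E
```

```text
[0.5017 0.0021 0.175 ] 
[0.4954 0.0045 0.1755] 159.0
[0.4879 0.0078 0.1761] 156.0
[0.4809 0.0115 0.1767] 152.0
[0.475  0.0154 0.1772] 147.0
[0.4708 0.0189 0.1776] 140.0
[0.4677 0.023  0.178 ] 127.0
[0.4664 0.0272 0.1784] 107.0
[0.4667 0.0343 0.1794] 88.0
[0.4671 0.0455 0.181 ] 88.0
[0.4672 0.0567 0.182 ] 90.0
[0.4668 0.068  0.1816] 92.0
[ 4.999e-01 -1.000e-04  1.770e-01]
```

View pics/w11.png

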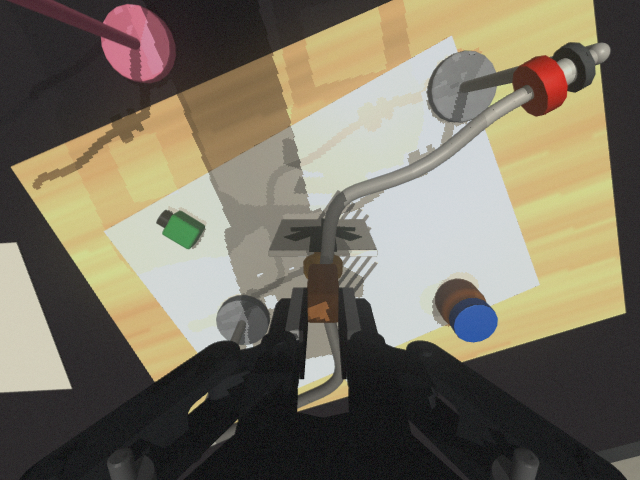

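Emit:
drive_tool(
  moves=[0,0,0,0,0.001,0,1,0,0,0,-0.001,0.0008,0,1,0,0,0,-0.0017,0.0008,0.0001,1,0,0,0,-0.0017,0.0008,0.0001,1,0,0,0,-0.0017,0.0008,0.0001,1],
)

```text
t: 17.58
tool_pos: [0.4986, 0.0032, 0.1948]
tool_rot: [-0.569, -3.09, -0.0]
contact_force: [1.4, -0.3, -1.3]
opening: 0.0145
```

Emit:
drive_tool(
  moves=[0,0,-0.4,-0.0014,0.0006,0.0002,1,0,0,-0.4,-0.0014,0.0006,0.0001,1,0,0,-0.4,-0.0014,0.0006,0.0002,1,0,0,-0.4,-0.0014,0.0006,0.0001,1,0,0,-0.4,-0.0014,0.0006,0.0001,1],
)

```text
t: 18.2
tool_pos: [0.4916, 0.0062, 0.1955]
tool_rot: [-0.624, -3.079, -0.0]
contact_force: [0.3, 0.4, -1.4]
opening: 0.0146
```

```bash
python3 look.py w12
```

```text
18.2 [0.4916 0.0062 0.1955] [ 0.3  0.4 -1.4] [-0.02 -0.05  0.02]
```

View pics/w12z.png

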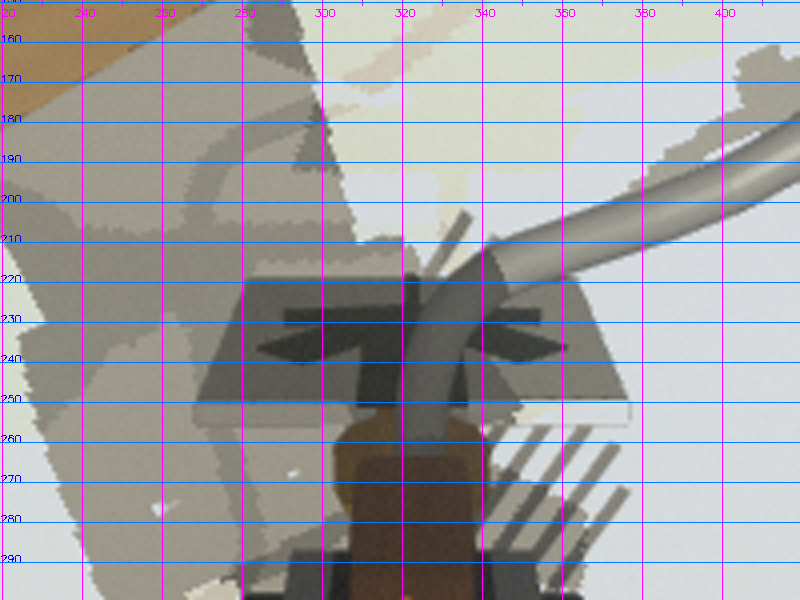

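```bash
cat >> pr.py <<'E'
zy=CubicSpline([.0,.01,.018,.025,.035,.05,.06,.07,.085,.1,.115,.125],[.1744,.1765,.1775,.1782,.1795,.1815,.182,.1815,.1805,.1785,.176,.1755])
zf=lambda X: float(zy(np.clip(X[1],0,.125))) if X[1]>0 else float(zx(X[0]))
E
python3 - <<'E'
from pr import *
run('w12',[(424,440),(424,405),(428,365),(438,330),(452,300),(470,278),(490,262),(515,252),(560,238),(640,213),(720,185),(800,147)],220,150,zf)
E
```

```text
[0.4882 0.0085 0.1763] 
[0.4828 0.0107 0.1766] 157.0
[0.4771 0.0138 0.177 ] 152.0
[0.4725 0.0173 0.1774] 143.0
[0.4689 0.021  0.1778] 134.0
[0.4668 0.0247 0.1782] 120.0
[0.4656 0.0282 0.1786] 109.0
[0.4654 0.0321 0.1791] 92.0
[0.4657 0.0387 0.18  ] 87.0
[0.4663 0.0502 0.1815] 87.0
[0.4668 0.0617 0.182 ] 88.0
[0.4662 0.0736 0.1813] 93.0
```

Emit:
drive_tool(
  moves=[0,0,-0.4,-0.0013,0.0007,0.0001,1,0,0,-0.4,-0.0013,0.0007,0.0001,1,0,0,-0.4,-0.0013,0.0007,0.0001,1,0,0,-0.4,-0.0013,0.0007,0.0001,1,0,0,-0.4,-0.0013,0.0007,0.0001,1],
)

```text
t: 18.88
tool_pos: [0.4851, 0.0097, 0.196]
tool_rot: [0.677, 3.068, 0.0]
contact_force: [0.2, -0.1, -1.1]
opening: 0.0147
```

Emit:
drive_tool(
  moves=[0,0,-1,-0.0012,0.0006,0.0001,1,0,0,-1,-0.0012,0.0006,0.0001,1,0,0,-1,-0.0012,0.0006,0.0001,1,0,0,-1,-0.0012,0.0006,0.0001,1,0,0,-1,-0.0012,0.0006,0.0001,1],
)

```text
t: 19.5
tool_pos: [0.4791, 0.0127, 0.1965]
tool_rot: [-0.811, -3.035, 0.0]
contact_force: [-0.1, -0.8, -2.1]
opening: 0.0148
```

Emit:
drive_tool(
  moves=[0,0,-1.6,-0.0011,0.0008,0.0001,1,0,0,-1.6,-0.0011,0.0008,0.0001,1,0,0,-1.6,-0.0011,0.0008,0.0001,1,0,0,-1.6,-0.0011,0.0008,0.0001,1,0,0,-1.6,-0.0011,0.0008,0.0001,1],
)

```text
t: 20.12
tool_pos: [0.4736, 0.0167, 0.197]
tool_rot: [-1.022, -2.971, -0.0]
contact_force: [0.7, 0.4, -2.0]
opening: 0.0149
```

```bash
python3 look.py w13
```

```text
20.125 [0.4736 0.0167 0.197 ] [ 0.7  0.4 -2. ] [-0.01 -0.04  0.03]
```

View pics/w13z.png

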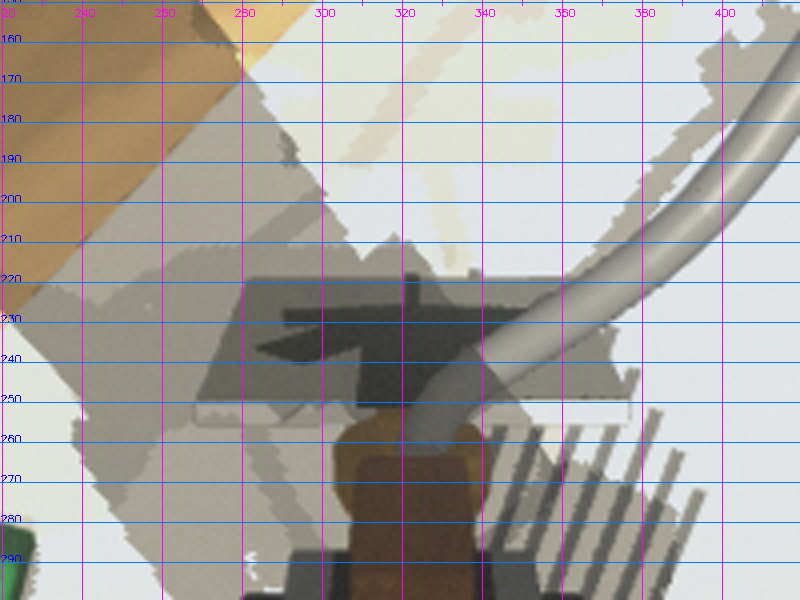

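```bash
python3 - <<'E'
from pr import *
run('w13',[(428,440),(436,405),(450,383),(475,363),(510,345),(560,313),(620,276),(680,228),(725,182),(770,125),(800,78)],220,150,zf)
E
```

```text
[0.4715 0.0202 0.1777] 
[0.4676 0.0247 0.1782] 131.0
[0.466  0.0286 0.1786] 113.0
[0.4655 0.0336 0.1793] 95.0
[0.4662 0.0394 0.1801] 84.0
[0.4664 0.0482 0.1813] 89.0
[0.4669 0.0582 0.182 ] 87.0
[0.4665 0.0689 0.1816] 92.0
[0.4651 0.0776 0.181 ] 99.0
[0.4625 0.087  0.1803] 106.0
[0.4599 0.0939 0.1795] 111.0
```

View pics/w13.png

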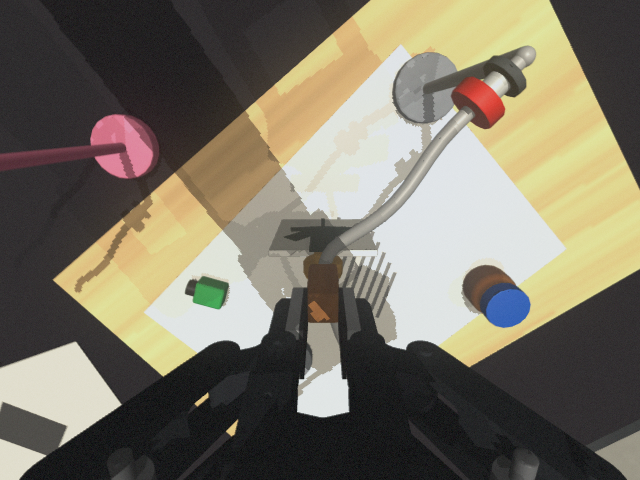

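Emit:
drive_tool(
  moves=[0,0,-2.2,-0.0008,0.001,0.0001,1,0,0,-2.2,-0.0008,0.001,0.0001,1,0,0,-2.2,-0.0008,0.001,0.0001,1,0,0,-2.2,-0.0008,0.001,0.0001,1,0,0,-2.2,-0.0008,0.001,0.0001,1],
)

```text
t: 20.8
tool_pos: [0.4697, 0.0217, 0.1976]
tool_rot: [1.302, 2.859, 0.0]
contact_force: [0.7, -0.1, -2.1]
opening: 0.0143
```

Emit:
drive_tool(
  moves=[0,0,-3.2,-0.0006,0.001,0.0001,1,0,0,-3.2,-0.0005,0.001,0.0001,1,0,0,-3.2,-0.0005,0.001,0.0001,1,0,0,-3.2,-0.0005,0.001,0.0001,1,0,0,-3.2,-0.0004,0.001,0.0001,1],
)

```text
t: 21.42
tool_pos: [0.4672, 0.0267, 0.198]
tool_rot: [1.688, 2.65, -0.0]
contact_force: [0.9, 0.3, -1.2]
opening: 0.0143
```

Emit:
drive_tool(
  moves=[0,0,-3.2,-0.0003,0.0012,0.0002,1,0,0,-3.2,-0.0003,0.0012,0.0001,1,0,0,-3.2,-0.0002,0.0012,0.0002,1,0,0,-3.2,-0.0002,0.0012,0.0001,1,0,0,-3.2,-0.0001,0.0012,0.0002,1],
)

```text
t: 22.05
tool_pos: [0.4661, 0.0327, 0.1988]
tool_rot: [2.04, 2.389, 0.0]
contact_force: [-0.9, 0.4, -0.4]
opening: 0.0147
```

```bash
python3 look.py w14
```

```text
22.05 [0.4661 0.0327 0.1988] [-0.9  0.4 -0.4] [ 0.03  0.04 -0.03]
```

View pics/w14z.png

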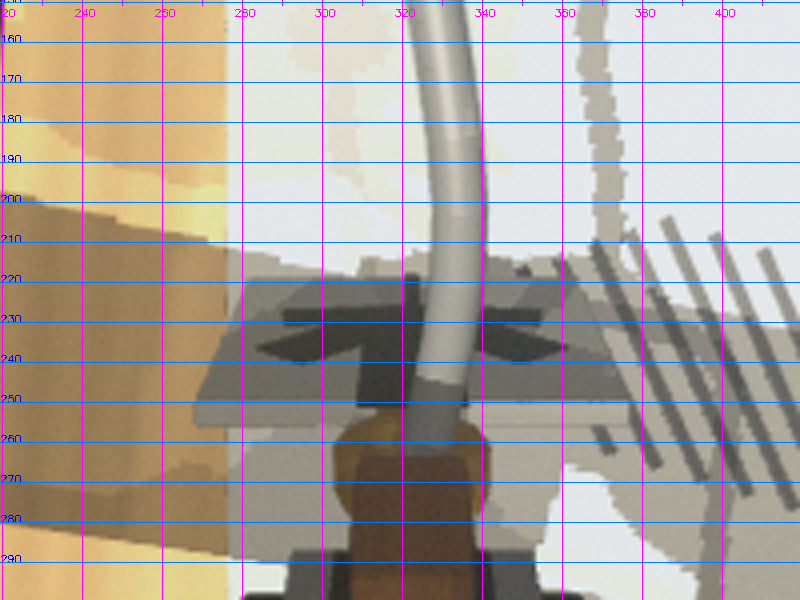

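```bash
python3 - <<'E'
from pr import *
run('w14',[(432,440),(437,400),(445,350),(452,300),(458,250),(460,205),(457,150),(450,100),(440,40),(435,8)],220,150,zf)
E
```

```text
[0.468  0.0363 0.1797] 
[0.4676 0.0432 0.1807] 93.0
[0.4674 0.0515 0.1816] 91.0
[0.4672 0.0593 0.182 ] 92.0
[0.4668 0.0667 0.1817] 93.0
[0.466  0.0731 0.1813] 97.0
[0.4643 0.0807 0.1808] 103.0
[0.4622 0.0874 0.1803] 108.0
[0.4595 0.0951 0.1793] 109.0
[0.4582 0.0992 0.1786] 108.0
```

View pics/w14.png

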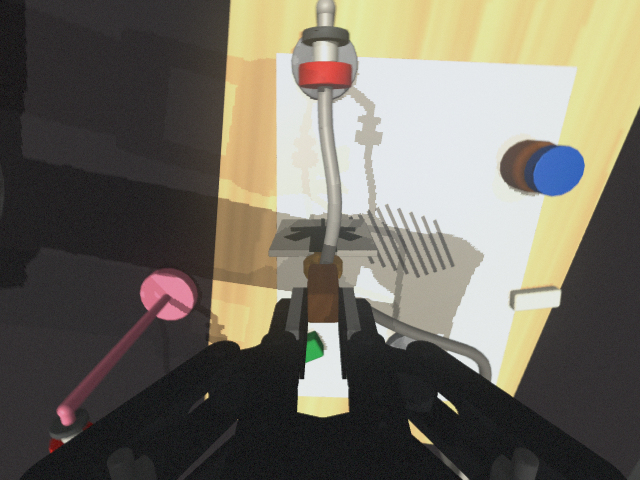

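Emit:
drive_tool(
  moves=[0,0,-1.4,0.0004,0.0012,0.0003,1,0,0,-1.4,0.0004,0.0016,0.0003,1,0,0,-1.4,0.0003,0.0018,0.0003,1,0,0,-1.4,0.0002,0.0018,0.0002,1,0,0,-1.4,0.0001,0.0018,0.0002,1],
)

```text
t: 22.72
tool_pos: [0.4675, 0.041, 0.2001]
tool_rot: [-2.181, -2.261, 0.0]
contact_force: [-0.1, 0.3, -0.6]
opening: 0.015
```

```bash
python3 - <<'E'
from station import ctrl
o=ctrl.get_obs(); print(o['contact_force'],o['wrist_torque'])
E
```

```text
[-0.1062735   0.25391622 -0.57541783] [-0.01756469 -0.00203518 -0.00755982]
```

Emit:
drive_tool(
  moves=[0,0,-0.2,0,0.002,0.0003,1,0,0,-0.2,0,0.002,0.0002,1,0,0,-0.2,0,0.002,0.0003,1,0,0,-0.2,0,0.002,0.0002,1,0,0,-0.2,0,0.002,0.0002,1],
)

```text
t: 23.35
tool_pos: [0.4675, 0.051, 0.2013]
tool_rot: [2.2, 2.243, 0.0]
contact_force: [0.2, 0.4, -2.1]
opening: 0.0142
```

Emit:
drive_tool(
  moves=[0,0,0.2,0,0.002,0.0001,1,0,0,0.2,0,0.002,0.0001,1,0,0,0.2,-0.0001,0.002,0.0001,1,0,0,0.2,-0.0001,0.002,0,1,0,0,0.4,-0.0001,0.002,0,1],
)

```text
t: 23.98
tool_pos: [0.4672, 0.061, 0.2016]
tool_rot: [-2.175, -2.267, 0.0]
contact_force: [-0.2, 0.4, -1.2]
opening: 0.0148
```

```bash
python3 look.py w15
```

```text
23.975 [0.4672 0.061  0.2016] [-0.2  0.4 -1.2] [ 0.01 -0.03  0.01]
```

View pics/w15z.png

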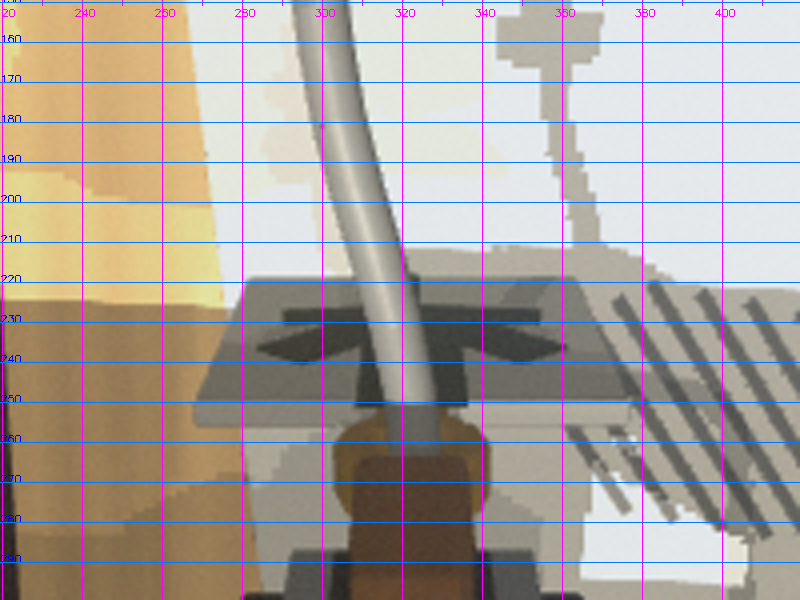

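Ring centred again: the wire at the ring is at u≈322.5 and bends left ahead. Re-tracing the last stretch, including the stop.

```bash
python3 - <<'E'
from pr import *
run('w15',[(413,440),(410,400),(400,345),(389,290),(376,230),(360,165),(345,105),(332,50),(322,5)],220,150,zf)
from zoom import zoom
zoom('pics/w15.png',220,10,200,150,4,'pics/w15y.png')
E
```

```text
[0.4668 0.064  0.1819] 
[0.4661 0.0703 0.1815] 96.0
[0.4642 0.0788 0.181 ] 102.0
[0.4623 0.0871 0.1803] 103.0
[0.46   0.0958 0.1792] 104.0
[0.4574 0.105  0.1776] 106.0
[0.4549 0.1133 0.1762] 106.0
[0.4528 0.121  0.1755] 105.0
[0.4513 0.1272 0.1755] 104.0
```

View pics/w15y.png

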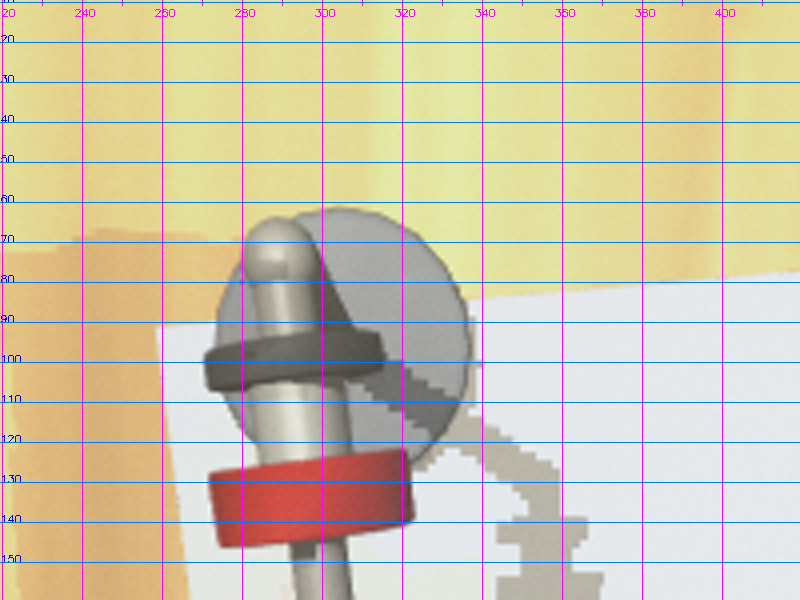

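```bash
python3 - <<'E'
from mv import *
for z in (.176,.188,.190,.192):
    print(z,onz('w15',(270.5+28,144),z)[0].round(4),onz('w15',(297,125),z)[0].round(4))
# disc near face lower corners
print(onz('w15',(274.5,146),.19)[0],onz('w15',(323,139.5),.19)[0])
K,Rm,t=cam('w15'); print('cam',-Rm.T@t)
E
```

```text
0.176 [0.4504 0.1308 0.176 ] [0.4494 0.1409 0.176 ]
0.188 [0.4512 0.1316 0.188 ] [0.4503 0.141  0.188 ]
0.19 [0.4513 0.1317 0.19  ] [0.4504 0.1411 0.19  ]
0.192 [0.4515 0.1318 0.192 ] [0.4505 0.1411 0.192 ]
[0.43886144 0.1301842  0.19      ] [0.46397273 0.13448016 0.19      ]
cam [0.46339188 0.14284458 0.37101955]
```

Emit:
drive_tool(
  moves=[0,0,0.8,-0.0001,0.0017,0,1,0,0,0.8,-0.0002,0.0017,-0.0001,1,0,0,0.8,-0.0002,0.0017,-0.0001,1,0,0,0.8,-0.0002,0.0017,-0.0001,1,0,0,0.8,-0.0003,0.0017,-0.0001,1],
)

```text
t: 24.65
tool_pos: [0.4662, 0.0695, 0.2012]
tool_rot: [-2.094, -2.342, -0.0]
contact_force: [-0.2, -0.4, -1.0]
opening: 0.0147
```

Emit:
drive_tool(
  moves=[0,0,1,-0.0003,0.0018,-0.0001,1,0,0,1,-0.0004,0.0018,-0.0001,1,0,0,1,-0.0004,0.0018,-0.0001,1,0,0,1,-0.0004,0.0018,-0.0001,1,0,0,1,-0.0004,0.0018,-0.0001,1],
)

```text
t: 25.28
tool_pos: [0.4643, 0.0785, 0.2007]
tool_rot: [-1.99, -2.431, 0.0]
contact_force: [-0.4, -0.6, -1.4]
opening: 0.0146
```

Emit:
drive_tool(
  moves=[0,0,0.4,-0.0004,0.0018,-0.0001,1,0,0,0.4,-0.0004,0.0018,-0.0001,1,0,0,0.4,-0.0005,0.0018,-0.0002,1,0,0,0.4,-0.0005,0.0018,-0.0002,1,0,0,0.4,-0.0005,0.0018,-0.0002,1],
)

```text
t: 25.9
tool_pos: [0.4619, 0.0875, 0.1999]
tool_rot: [-1.948, -2.465, 0.0]
contact_force: [-0.2, -1.0, -1.4]
opening: 0.0146
```

```bash
python3 look.py w16
```

```text
25.9 [0.4619 0.0875 0.1999] [-0.2 -1.  -1.4] [ 0.09 -0.    0.05]
```

View pics/w16z.png

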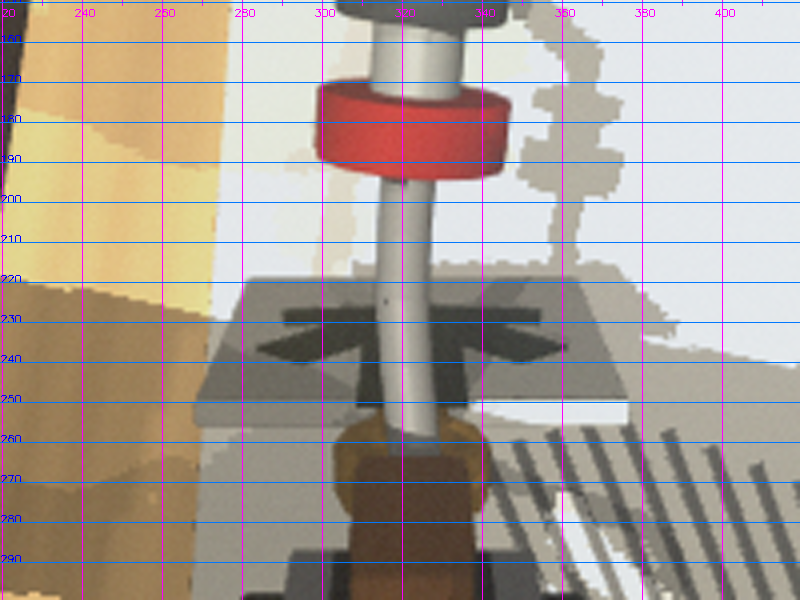

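```bash
python3 - <<'E'
from pr import *
run('w16',[(414,440),(411,400),(406,350),(403,300),(403,250),(405,200),(407,182)],220,150,zf)
print(onz('w16',(321.5,194),.19))
E
```

```text
[0.461  0.0903 0.1799] 
[0.4591 0.0963 0.1791] 108.0
[0.4566 0.1035 0.1779] 109.0
[0.4544 0.1106 0.1766] 107.0
[0.4527 0.1179 0.1757] 103.0
[0.4513 0.1253 0.1755] 101.0
[0.451  0.1279 0.1755] 97.0
[[0.45032341 0.13144133 0.19      ]]
```

Emit:
drive_tool(
  moves=[0,0,0.9,-0.0005,0.0017,-0.0002,1,0,0,0.9,-0.0005,0.0017,-0.0002,1,0,0,0.9,-0.0005,0.0017,-0.0002,1,0,0,0.9,-0.0006,0.0017,-0.0002,1,0,0,0.9,-0.0006,0.0017,-0.0003,1],
)

```text
t: 26.58
tool_pos: [0.4593, 0.096, 0.1988]
tool_rot: [-1.849, -2.54, -0.0]
contact_force: [0.4, 0.6, -1.1]
opening: 0.0149
```

Emit:
drive_tool(
  moves=[0,0,0,-0.0006,0.0018,-0.0003,1,0,0,0,-0.0006,0.0018,-0.0003,1,0,0,0,-0.0006,0.0018,-0.0003,1,0,0,0,-0.0006,0.0018,-0.0003,1,0,0,0,-0.0006,0.0018,-0.0003,1],
)

```text
t: 27.2
tool_pos: [0.4563, 0.105, 0.1973]
tool_rot: [1.85, 2.539, 0.0]
contact_force: [-0.7, 0.2, -0.9]
opening: 0.0147
```

Emit:
drive_tool(
  moves=[0,0,-0.5,-0.0005,0.0017,-0.0003,1,0,0,-0.5,-0.0005,0.0017,-0.0003,1,0,0,-0.5,-0.0005,0.0017,-0.0003,1,0,0,-0.5,-0.0005,0.0017,-0.0002,1,0,0,-0.5,-0.0005,0.0017,-0.0002,1],
)

```text
t: 27.82
tool_pos: [0.4538, 0.1134, 0.196]
tool_rot: [1.906, 2.497, 0.0]
contact_force: [-0.4, 0.3, -1.2]
opening: 0.015
```

```bash
python3 look.py w17
```

```text
27.825 [0.4538 0.1134 0.196 ] [-0.4  0.3 -1.2] [0.05 0.03 0.03]
```

View pics/w17z.png

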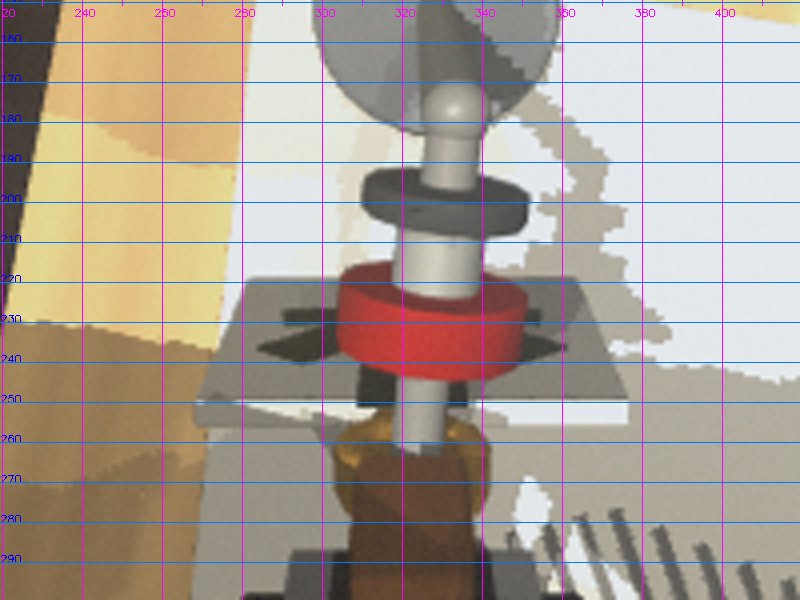

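Emit:
drive_tool(
  moves=[0,0,-0.8,-0.0004,0.002,-0.0001,1,0,0,-0.8,-0.0004,0.002,-0.0001,1,0,0,-0.8,-0.0003,0.002,-0.0001,1,0,0,-0.8,-0.0003,0.002,0,1,0,0,-0.8,-0.0003,0.002,0,1],
)

```text
t: 28.5
tool_pos: [0.4521, 0.1235, 0.1957]
tool_rot: [-1.992, -2.429, 0.0]
contact_force: [-0.7, -0.7, -1.5]
opening: 0.0145
```

Emit:
drive_tool(
  moves=[0,0,-0.2,-0.0001,0.0006,0,1,0,0,-0.2,-0.0001,0.0006,0,1,0,0,-0.2,-0.0001,0.0006,0,1,0,0,-0.2,-0.0001,0.0006,0,1,0,0,-0.2,-0.0001,0.0006,0,1],
)

```text
t: 29.12
tool_pos: [0.4516, 0.1262, 0.1957]
tool_rot: [2.013, 2.412, -0.001]
contact_force: [-1.3, -1.2, -0.5]
opening: 0.0146
```

```bash
python3 look.py w18
```

```text
29.125 [0.4516 0.1262 0.1957] [-1.3 -1.2 -0.5] [-0.15  0.01  0.02]
```

View pics/w18z.png

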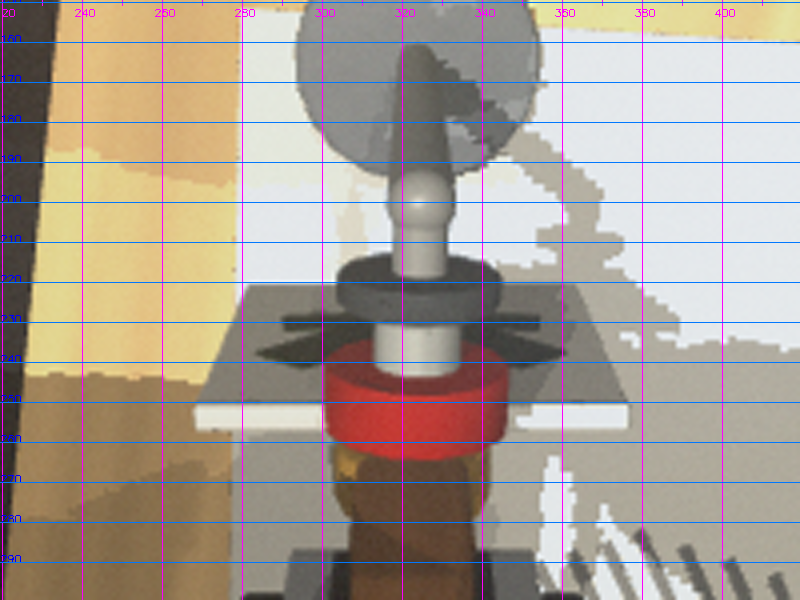

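```bash
python3 - <<'E'
from mv import *
for n,a,b in (('w17',(324.5,244.5),(330,208.5)),('w18',(324,263.5),(324.5,231))):
    print(n,'near rim',onz(n,a,.1895)[0].round(4),'collar near top',onz(n,b,.1865)[0].round(4))
E
python3 - <<'E'
import sys; sys.path.insert(0,'.')
from station import ctrl
import numpy as np
print(ctrl.get_obs()['contact_force'])
E
```

```text
w17 near rim [0.4497 0.1306 0.1895] collar near top [0.4473 0.1505 0.1865]
w18 near rim [0.4508 0.1324 0.1895] collar near top [0.4477 0.1505 0.1865]
[-0.66657068 -1.16387607 -1.87651608]
```

The disc has moved about 1.8 mm (near rim 0.1306 → 0.1324) with about 1.5 N along the wire, so the ring is on the stop. I'll ease back 1 mm and lower the ring so it hangs on the wire.

Emit:
drive_tool(
  moves=[0,0,0,0,-0.0005,0,1,0,0,0,0.0001,-0.0005,-0.0005,1,0,0,0,0,0,-0.0007,1,0,0,0,0,0,-0.0007,1,0,0,0,0,0,-0.0005,1],
)

```text
t: 29.8
tool_pos: [0.452, 0.1254, 0.1942]
tool_rot: [2.012, 2.412, 0.001]
contact_force: [-2.0, 0.5, 3.6]
opening: 0.0143
```

```bash
python3 look.py w19; python3 - <<'E'
from h import *
im=ctrl.get_image('side'); cv2.imwrite('pics/s19.png',cv2.resize(im[130:330,200:400,::-1],(600,600),interpolation=cv2.INTER_CUBIC)); print(ctrl.get_obs()['contact_force'])
E
```

```text
29.8 [0.452  0.1254 0.1942] [-2.   0.5  3.6] [-0.08  0.21 -0.01]
[ 0.31823937 -0.77260474  3.83022052]
```

View pics/w19z.png

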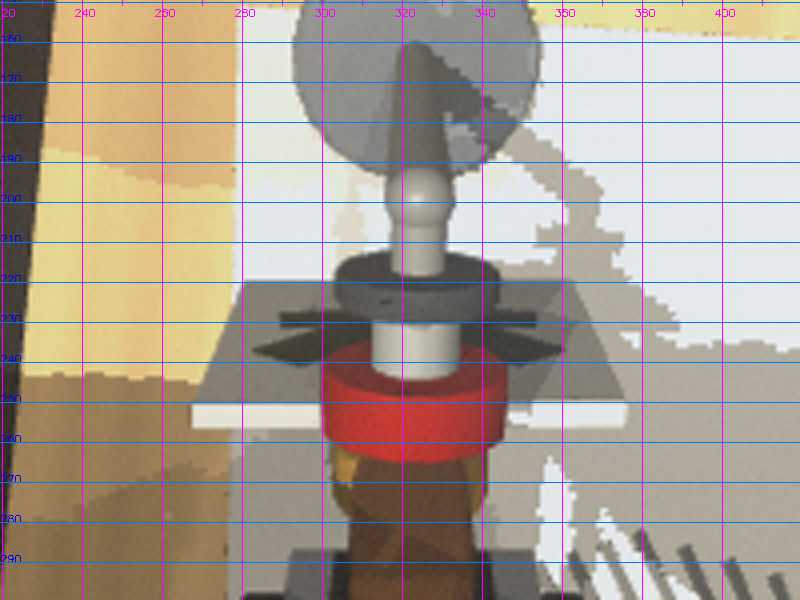

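View pics/s19.png

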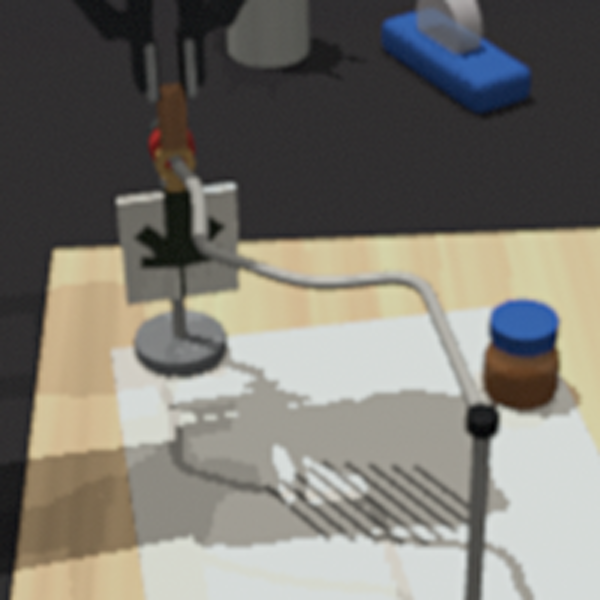

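Fz is now +3.7 N, so the ring already bears on the wire and I lowered slightly too far. I'll raise 0.9 mm to unload it.

Emit:
drive_tool(
  moves=[0,0,0,0,0,0.0005,1,0,0,0,0,0,0.0004,1,0,0,0,0,0,0,1,0,0,0,0,0,0,1,0,0,0,0,0,0,1],
)

```text
t: 30.52
tool_pos: [0.4518, 0.1253, 0.1942]
tool_rot: [2.012, 2.412, 0.0]
contact_force: [-0.3, -1.4, 1.5]
opening: 0.0147
```

```bash
python3 look.py w20; sed -n 1,2p /dev/null; python3 -c "
from mv import *
print(onz('w20',(324,263.5),.1895)[0].round(4), onz('w19',(323,264.5),.1895)[0].round(4))"
```

```text
30.525 [0.4518 0.1253 0.1942] [-0.3 -1.4  1.5] [-0.03  0.01 -0.02]
[0.4508 0.1322 0.1895] [0.4506 0.1315 0.1895]
```

View pics/w20z.png

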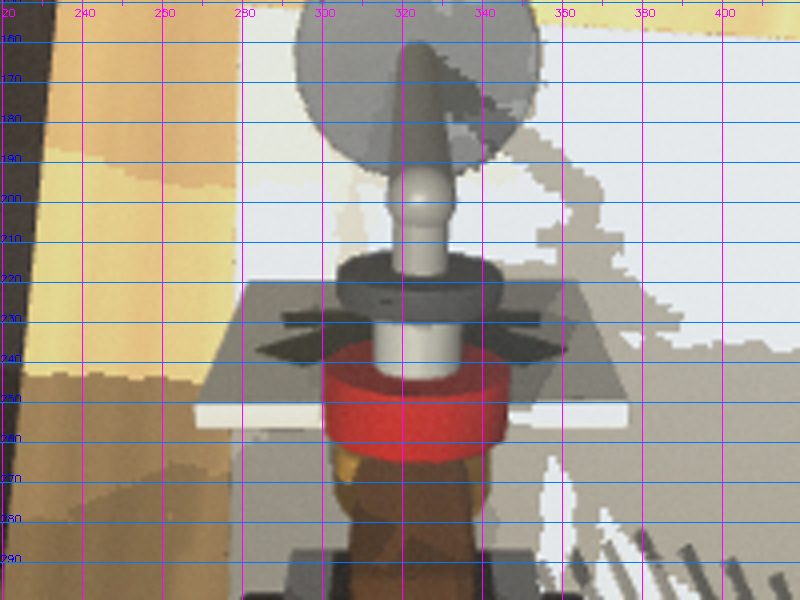

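Emit:
drive_tool(
  moves=[0,0,0,0,-0.0003,0.0003,1,0,0,0,0,0,0,1,0,0,0,0,0,0,0.78,0,0,0,0,0,0,0.7,0,0,0,0,0,0,0.6],
)

```text
t: 31.2
tool_pos: [0.4516, 0.125, 0.1943]
tool_rot: [-2.012, -2.412, 0.0]
contact_force: [0.1, 0.1, 0.1]
opening: 0.0344
```

Emit:
drive_tool(
  moves=[0,0,0,0,0,0,0.5,0,0,0,0,0,0,0.4,0,0,0,0,0,0,0.2,0,0,0,0,0,0,0,0,0,0,0,0,0,0],
)

```text
t: 31.82
tool_pos: [0.4517, 0.125, 0.1945]
tool_rot: [2.012, 2.412, -0.0]
contact_force: [0.7, -0.3, -0.7]
opening: 0.0854
```

```bash
python3 look.py w21
```

```text
31.825 [0.4517 0.125  0.1945] [ 0.7 -0.3 -0.7] [ 0.01 -0.02  0.  ]
```

View pics/w21.png

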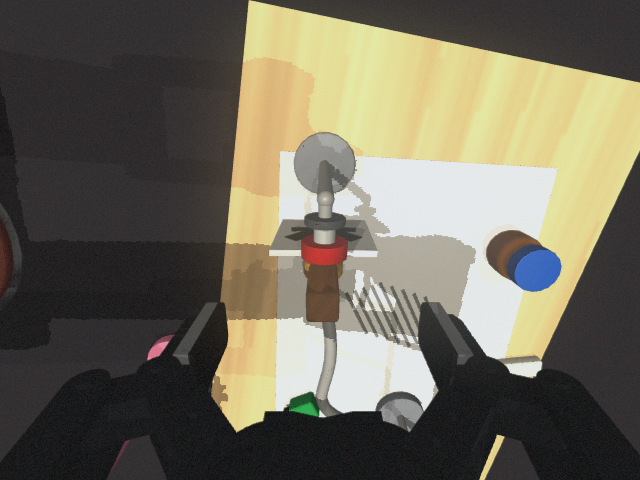

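Released: the ring is still against the red disc and the picture hangs upright. I'll retreat straight up, then check.

Emit:
drive_tool(
  moves=[0,0,0,0,0,0.015,0,0,0,0,0,0,0.025,0,0,0,0,0,0,0.03,0,0,0,0,0,0,0.03,0,0,0,0,0,0,0.03,0],
)

```text
t: 32.5
tool_pos: [0.4518, 0.125, 0.3269]
tool_rot: [2.012, 2.412, 0.002]
contact_force: [0.5, -0.0, -0.3]
opening: 0.0855
```

Emit:
drive_tool(
  moves=[0,0,0,0,0,0,0,0,0,0,0,0,0,0,0,0,0,0,0,0,0,0,0,0,0,0,0,0,0,0,0,0,0,0,0],
)

```text
t: 33.12
tool_pos: [0.4515, 0.125, 0.3239]
tool_rot: [-2.012, -2.412, 0.001]
contact_force: [0.7, -0.0, -0.6]
opening: 0.0851
```

```bash
python3 look.py w22; python3 - <<'E'
from h import *
im=ctrl.get_image('side'); cv2.imwrite('pics/s22f.png',im[:,:,::-1]);cv2.imwrite('pics/s22.png',cv2.resize(im[130:330,200:400,::-1],(600,600),interpolation=cv2.INTER_CUBIC))
import time
o=ctrl.get_obs(); im=ctrl.get_image('wrist');cv2.imwrite('pics/w23.png',im[:,:,::-1]); im=ctrl.get_image('top'); cv2.imwrite('pics/t22.png',im[:,:,::-1])
a=cv2.imread('pics/w22.png').astype(int)[120:330,260:400];b=cv2.imread('pics/w23.png').astype(int)[120:330,260:400]; print(abs(a-b).mean(),abs(a-b).max())
from zoom import zoom
zoom('pics/w22.png',260,150,150,150,4,'pics/w22y.png')
E
```

```text
33.125 [0.4515 0.125  0.3239] [ 0.7 -0.  -0.6] [ 0.   -0.01  0.05]
2.222403628117914 82
```

View pics/s22.png

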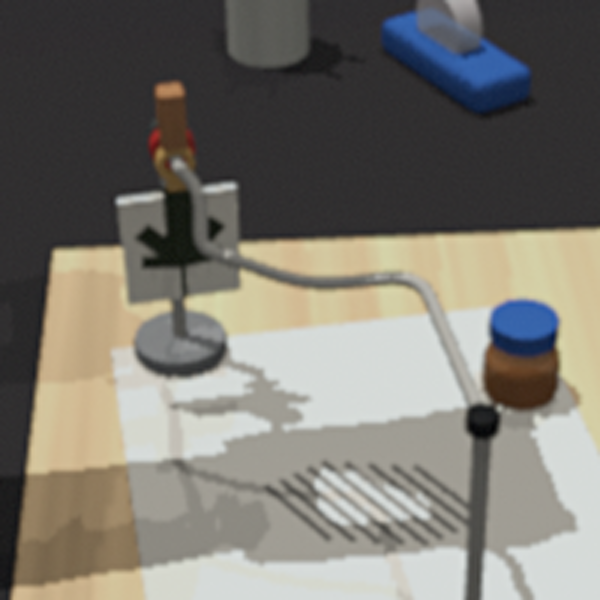

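View pics/w22y.png

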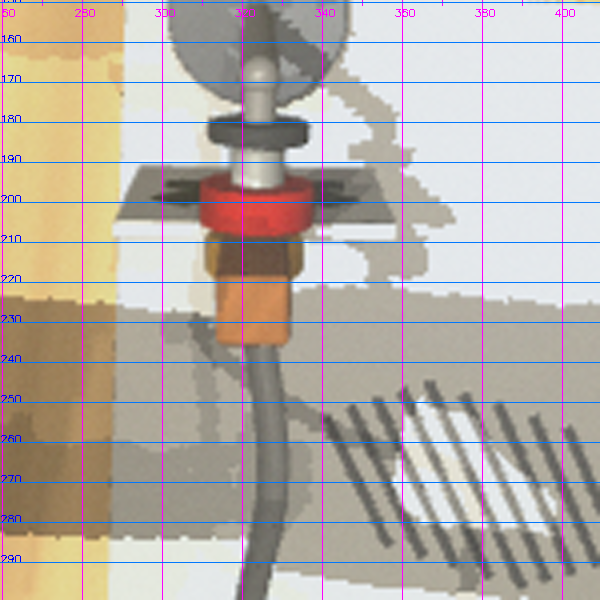

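View pics/t22.png

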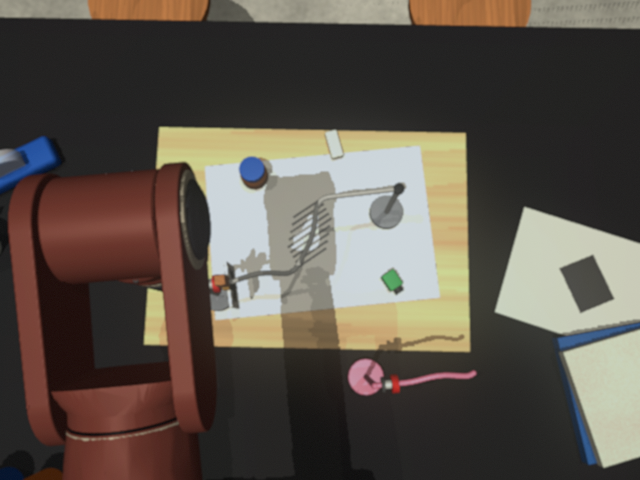

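The ring sits against the red disc, the grip is upright, and the jar, eraser and sharpener are in their original pixels. I'll check for stillness and any gap.

Emit:
drive_tool(
  moves=[0,0,0,0,0,0,0,0,0,0,0,0,0,0,0,0,0,0,0,0,0,0,0,0,0,0,0,0,0,0,0,0,0,0,0],
)

```text
t: 33.95
tool_pos: [0.4517, 0.125, 0.3245]
tool_rot: [-2.012, -2.412, 0.0]
contact_force: [-0.5, 0.7, -0.8]
opening: 0.0856
```

Emit:
drive_tool(
  moves=[0,0,0,0,0,0,0,0,0,0,0,0,0,0,0,0,0,0,0,0,0,0,0,0,0,0,0,0,0,0,0,0,0,0,0],
)

```text
t: 34.58
tool_pos: [0.4517, 0.125, 0.3245]
tool_rot: [-2.012, -2.412, 0.0]
contact_force: [0.6, -0.2, 0.3]
opening: 0.0859
```

```bash
python3 look.py w24; python3 look.py w25; python3 - <<'E'
from mv import *
s=[ctrl.get_image('side').astype(int) for _ in range(3)]
S=cv2.imread('pics/s22f.png')[:,:,::-1].astype(int)
print('side diffs',[abs(a-S)[150:240,230:290].mean().round(2) for a in s])
a=cv2.imread('pics/w24.png').astype(int)[120:330,260:400];b=cv2.imread('pics/w25.png').astype(int)[120:330,260:400]; print(abs(a-b).mean())
print('grip top',onz('w24',(323,226.5),.2255)[0].round(4),'disc near rim',onz('w24',(323.5,208),.19)[0].round(4))
from zoom import zoom; zoom('pics/w25.png',260,150,150,150,4,'pics/w25y.png')
t=ctrl.get_image('top')[:,:,::-1].astype(int); t0=cv2.imread('pics/top0.png').astype(int)
for n,(x,y) in dict(jar=(253,172),eraser=(334,144),sharp=(392,281)).items(): print(n,abs(t-t0)[y-15:y+15,x-15:x+15].mean().round(2))
E
```

```text
34.575 [0.4517 0.125  0.3245] [ 0.6 -0.2  0.3] [ 0.02 -0.02  0.  ]
34.625 [0.4517 0.125  0.3245] [0.6 0.2 0.3] [-0.01 -0.   -0.08]
side diffs [np.float64(0.82), np.float64(0.79), np.float64(0.81)]
1.2574263038548752
grip top [0.4516 0.1248 0.2255] disc near rim [0.4508 0.1318 0.19  ]
jar 7.29
eraser 12.67
sharp 12.26
```

View pics/w25y.png

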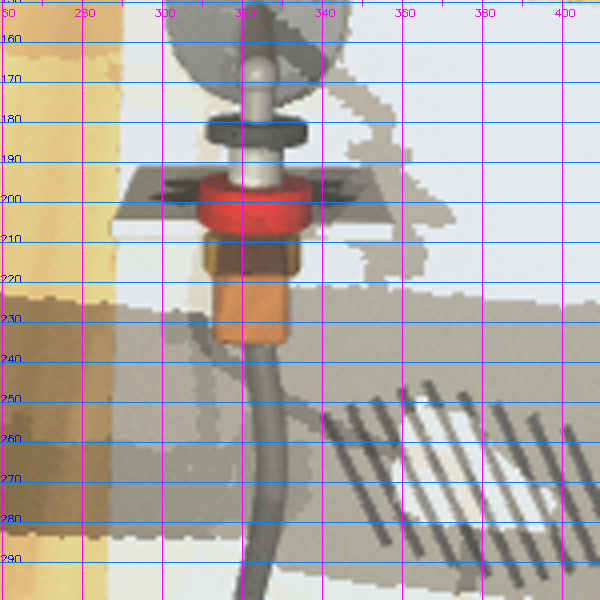

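```bash
python3 - <<'E'
from mv import *
for p in ((311.5,218),(333.5,217.5)):
  for z in(.174,.179): print(p,z,onz('w25',p,z)[0].round(4))
for p in ((311.5,207),(334,206)): print('front-ish',onz('w25',p,.176)[0].round(4))
for p in ((310,199),(337,199),(323.5,208)): print('disc',onz('w25',p,.176)[0].round(4),onz('w25',p,.19)[0].round(4))
E
```

```text
(311.5, 218) 0.174 [0.4418 0.1158 0.174 ]
(311.5, 218) 0.179 [0.4417 0.1172 0.179 ]
(333.5, 217.5) 0.174 [0.463  0.1202 0.174 ]
(333.5, 217.5) 0.179 [0.4626 0.1216 0.179 ]
front-ish [0.4399 0.1273 0.176 ]
front-ish [0.4611 0.1322 0.176 ]
disc [0.4371 0.1348 0.176 ] [0.4371 0.1379 0.19  ]
disc [0.4627 0.1395 0.176 ] [0.4615 0.1424 0.19  ]
disc [0.4515 0.1284 0.176 ] [0.4508 0.1318 0.19  ]
```

Everything is still. To check the gap I'll move the camera directly over the stop.

Emit:
drive_tool(
  moves=[0,0,0,0.004,-0.03,0,0,0,0,0,0.004,-0.03,0,0,0,0,0,0.004,-0.03,0,0,0,0,0,0,0,0,0,0,0,0,0,0,0,0],
)

```text
t: 35.5
tool_pos: [0.4637, 0.0354, 0.3245]
tool_rot: [-2.012, -2.412, -0.001]
contact_force: [-0.3, 0.1, 0.1]
opening: 0.0853
```

Emit:
drive_tool(
  moves=[0,0,0,0,0,0,0,0,0,0,0,0,0,0,0,0,0,0,0,0,0,0,0,0,0,0,0,0,0,0,0,0,0,0,0],
)

```text
t: 36.12
tool_pos: [0.4637, 0.0351, 0.3245]
tool_rot: [-2.012, -2.412, -0.0]
contact_force: [-0.0, -1.2, 0.1]
opening: 0.0854
```

```bash
python3 look.py w26; python3 - <<'E'
from zoom import zoom; zoom('pics/w26.png',270,60,100,100,6,'pics/w26y.png')
E
```

```text
36.125 [0.4637 0.0351 0.3245] [-0.  -1.2  0.1] [ 0.   -0.    0.05]
```

View pics/w26y.png

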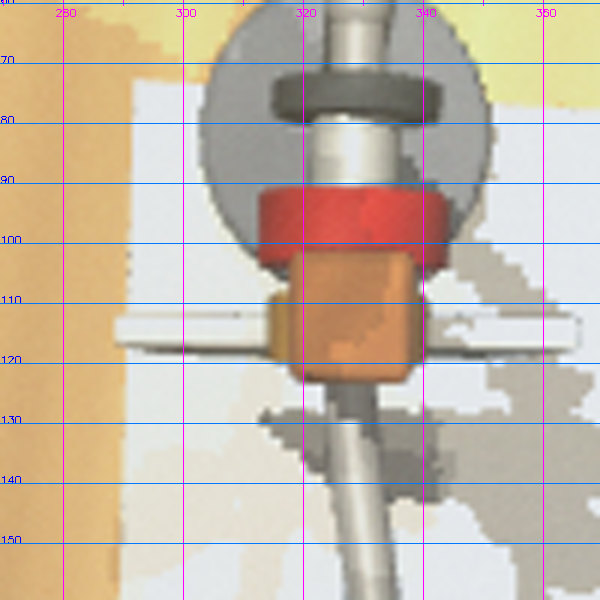

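```bash
python3 - <<'E'
from mv import *
K,Rm,t=cam('w26'); print('cam',-Rm.T@t)
P=lambda u,v,z: onz('w26',(u,v),z)[0].round(4)
print('disc near L/R',P(313,104,.176),P(344,104.5,.176)); print('ring front L/R',P(314.5,108,.175),P(340.5,108,.175)); print('ring rear L/R',P(314.5,119,.175),P(340.5,119.5,.175))
print('grip top',P(329,112,.2245))
from zoom import zoom; zoom('pics/w26.png',300,85,50,45,12,'pics/w26x.png')
E
```

```text
cam [0.44844742 0.11569074 0.49395052]
disc near L/R [0.4374 0.1293 0.176 ] [0.4644 0.1338 0.176 ]
ring front L/R [0.4393 0.1263 0.175 ] [0.462  0.1304 0.175 ]
ring rear L/R [0.4409 0.1172 0.175 ] [0.4638 0.121  0.175 ]
grip top [0.4519 0.1238 0.2245]
```

View pics/w26x.png

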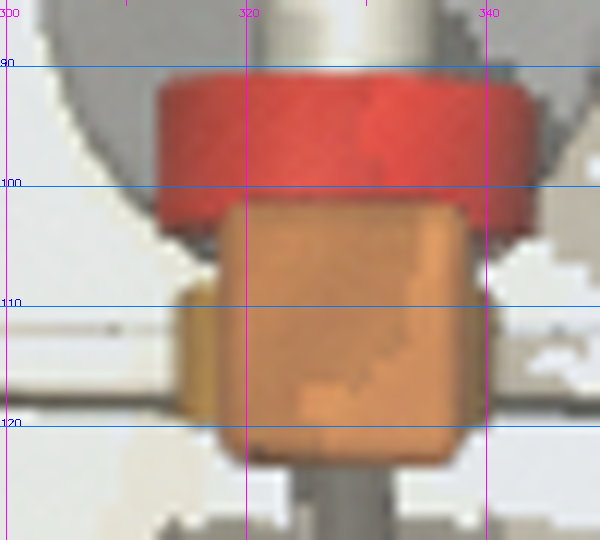

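This view shows a real gap of about 3 mm: ring front at v≈107.5, disc face at v≈104. The spring probably kicked the ring back when I let go. That's too close to the 9.5 mm limit, so I'll regrip and bring it up with almost no spring compression.

Emit:
drive_tool(
  moves=[0,0,0,-0.004,0.03,0,0,0,0,0,-0.004,0.03,0,0,0,0,0,-0.004,0.0293,0,0,0,0,0,0,0,-0.02,0,0,0,0,0,0,-0.04,0],
)

```text
t: 36.8
tool_pos: [0.4527, 0.1241, 0.2648]
tool_rot: [2.01, 2.411, 0.003]
contact_force: [1.4, 0.6, 0.0]
opening: 0.0855
```

Emit:
drive_tool(
  moves=[0,0,0,0,0,-0.03,0,0,0,0,0,0,-0.025,0,0,0,0,0,0,-0.015,0,0,0,0,0,0,0,0,0,0,0,0,0,0,0],
)

```text
t: 37.42
tool_pos: [0.4524, 0.1242, 0.1956]
tool_rot: [2.012, 2.411, 0.002]
contact_force: [0.1, -0.7, -0.7]
opening: 0.0855
```

```bash
python3 look.py w27
```

```text
37.425 [0.4524 0.1242 0.1956] [ 0.1 -0.7 -0.7] [ 0.05 -0.02  0.01]
```

View pics/w27z.png

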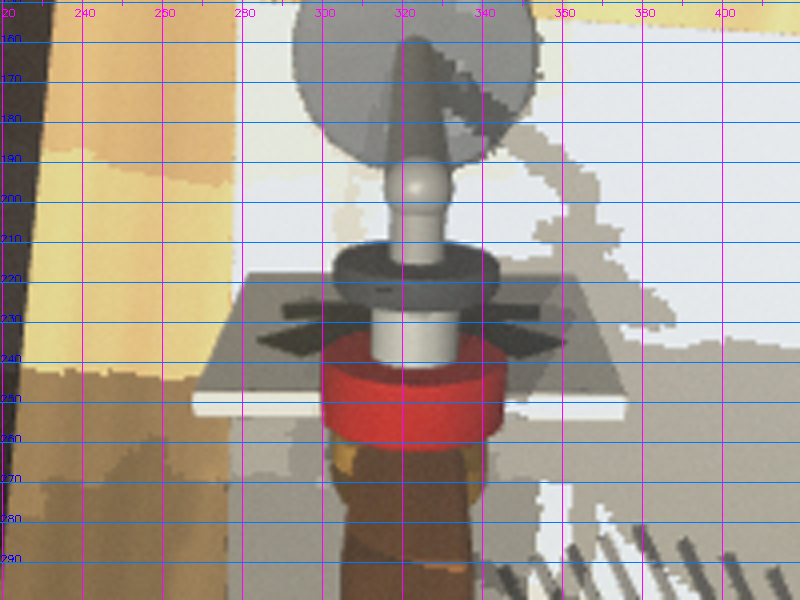

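Emit:
drive_tool(
  moves=[0,0,0,0,0,0,0.4,0,0,0,0,0,0,0.65,0,0,0,0,0,0,0.78,0,0,0,0,0,0,0.84,0,0,0,0,0,0,1],
  newtons=25,
)

```text
t: 38.1
tool_pos: [0.4518, 0.1243, 0.1947]
tool_rot: [2.012, 2.412, 0.0]
contact_force: [-0.5, -0.0, 0.2]
opening: 0.0143
```

Emit:
drive_tool(
  moves=[0,0,0,0,0,0,1,0,0,0,0,0,0.0006,1,0,0,0,0,0,0.0006,1,0,0,0,-0.0001,0.0005,0,1,0,0,0,-0.0001,0.0005,0,1],
)

```text
t: 38.72
tool_pos: [0.4513, 0.1252, 0.1954]
tool_rot: [-2.012, -2.412, 0.001]
contact_force: [0.4, -0.5, -2.1]
opening: 0.0143
```

```bash
cat > feel.py <<'E'
import sys
from zoom import *
F=[];M=[]
o=ctrl.get_obs(); print(o['t'],o['tool_pos'].round(4))
for i in range(8):
    im=ctrl.get_image('wrist'); o=ctrl.get_obs(); F.append(o['contact_force']); M.append(o['wrist_torque'])
    if i==0: cv2.imwrite(f'pics/{sys.argv[1]}.png',im[:,:,::-1])
print('F',np.mean(F,0).round(2),'+-',(np.std(F,0)/8**.5).round(2),'M',np.mean(M,0).round(3))
g=im[225:290,300:345].astype(int); red=(g[:,:,0]>2.2*g[:,:,1])&(g[:,:,0]>90)&(g[:,:,2]<.6*g[:,:,0])
r=im[200:300,318:330].astype(int); m=((r[:,:,0]>2.5*r[:,:,1])).sum(1); ys=np.where(m>5)[0]; print('red rows',ys.min()+200,ys.max()+200)
E
python3 feel.py w28
```

```text
38.725 [0.4513 0.1252 0.1954]
F [-0.18 -0.43 -1.94] +- [0.24 0.14 0.15] M [-0.165  0.02   0.006]
red rows 248 263
```

Emit:
drive_tool(
  moves=[0,0,0,-0.0001,0.0005,0,1,0,0,0,-0.0001,0.0005,0,1,0,0,0,-0.0001,0.0005,0,1,0,0,0,0,0,0,1,0,0,0,0,0,0,1],
)

```text
t: 39.75
tool_pos: [0.4512, 0.1268, 0.1958]
tool_rot: [2.012, 2.412, -0.0]
contact_force: [0.6, -1.1, -1.4]
opening: 0.0146
```

```bash
python3 feel.py w29
```

```text
39.75 [0.4512 0.1268 0.1958]
F [-0.1  -1.62 -1.57] +- [0.12 0.11 0.15] M [-0.31   0.014 -0.011]
red rows 248 263
```

Contact acts like the spring, about 0.75 N/mm starting near y=0.1247. So the disc was already nearly touching, and the visible 3 mm gap at the ring comes from the wider grip (±8 mm) meeting the disc rim first. I'll ease back to almost zero compression, lower and re-measure.

Emit:
drive_tool(
  moves=[0,0,0,0.0001,-0.0005,0,1,0,0,0,0.0001,-0.0005,0,1,0,0,0,0,-0.0004,-0.0004,1,0,0,0,0,0,-0.0004,1,0,0,0,0,0,-0.0002,1],
)

```text
t: 40.78
tool_pos: [0.4515, 0.1255, 0.1948]
tool_rot: [2.012, 2.412, 0.001]
contact_force: [1.3, -1.0, -0.4]
opening: 0.0146
```

```bash
python3 feel.py w30; python3 - <<'E'
from zoom import zoom; zoom('pics/w30.png',280,220,90,80,8,'pics/w30z.png')
E
```

```text
40.775 [0.4515 0.1255 0.1948]
F [ 0.33 -1.1  -0.77] +- [0.24 0.17 0.11] M [-0.14  -0.073 -0.015]
red rows 248 263
```

View pics/w30z.png

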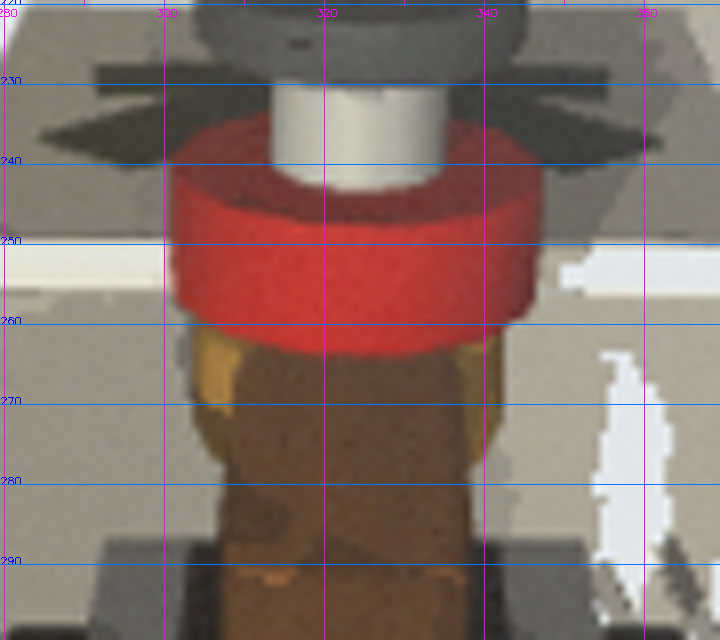

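Emit:
drive_tool(
  moves=[0,0,0,0.0001,-0.0004,0,1,0,0,0,0,-0.0004,0,1,0,0,0,0,0,0,1,0,0,0,0,0,0,1,0,0,0,0,0,0,1],
)

```text
t: 41.8
tool_pos: [0.4515, 0.1247, 0.1947]
tool_rot: [-2.012, -2.412, -0.0]
contact_force: [1.2, 1.4, -0.7]
opening: 0.0145
```

```bash
python3 feel.py w31
```

```text
41.8 [0.4515 0.1247 0.1947]
F [ 0.61  0.29 -0.75] +- [0.14 0.14 0.16] M [ 0.055 -0.08  -0.011]
red rows 247 262
```

Emit:
drive_tool(
  moves=[0,0,0,0,0.0003,0,1,0,0,0,0,0,0,1,0,0,0,0,0,0,0.82,0,0,0,0,0,0,0.78,0,0,0,0,0,0,0.74],
)

```text
t: 42.82
tool_pos: [0.4515, 0.125, 0.1948]
tool_rot: [-2.012, -2.412, -0.0]
contact_force: [-0.1, 0.3, -0.1]
opening: 0.0221
```

Emit:
drive_tool(
  moves=[0,0,0,0,0,0,0.65,0,0,0,0,0,0,0.5,0,0,0,0,0,0,0.3,0,0,0,0,0,0,0,0,0,0,0,0,0,0],
)

```text
t: 43.45
tool_pos: [0.4515, 0.1249, 0.1947]
tool_rot: [-2.012, -2.412, 0.0]
contact_force: [-0.4, -0.6, -0.3]
opening: 0.0855
```

Emit:
drive_tool(
  moves=[0,0,0,0,0,0.015,0,0,0,0,0,0,0.025,0,0,0,0,0,0,0.03,0,0,0,0,0,0,0.03,0,0,0,0,0,0,0.03,0],
)

```text
t: 44.08
tool_pos: [0.4516, 0.125, 0.3271]
tool_rot: [2.012, 2.412, 0.002]
contact_force: [0.4, -0.2, -0.1]
opening: 0.0855
```

Emit:
drive_tool(
  moves=[0,0,0,0.004,-0.03,0,0,0,0,0,0.004,-0.03,0,0,0,0,0,0.004,-0.03,0,0,0,0,0,0,0,0,0,0,0,0,0,0,0,0],
)

```text
t: 44.7
tool_pos: [0.4636, 0.0353, 0.3255]
tool_rot: [2.012, 2.412, 0.001]
contact_force: [-0.1, -0.3, 0.9]
opening: 0.0851
```

Emit:
drive_tool(
  moves=[0,0,0,0,0,0,0,0,0,0,0,0,0,0,0,0,0,0,0,0,0,0,0,0,0,0,0,0,0,0,0,0,0,0,0],
)

```text
t: 45.32
tool_pos: [0.4635, 0.035, 0.3247]
tool_rot: [-2.012, -2.412, 0.0]
contact_force: [-0.0, -0.2, -0.4]
opening: 0.0854
```

```bash
python3 look.py w32; python3 - <<'E'
from zoom import zoom; zoom('pics/w32.png',300,85,50,45,12,'pics/w32x.png')
from h import *
s=[ctrl.get_image('side') for _ in range(2)]; print(abs(s[0].astype(int)-s[1])[150:240,230:290].mean())
cv2.imwrite('pics/s32.png',cv2.resize(s[0][140:260,220:320,::-1],(500,600),interpolation=cv2.INTER_CUBIC))
E
```

```text
45.325 [0.4635 0.035  0.3247] [-0.  -0.2 -0.4] [ 0.01 -0.03 -0.02]
0.7954320987654321
```

View pics/w32x.png

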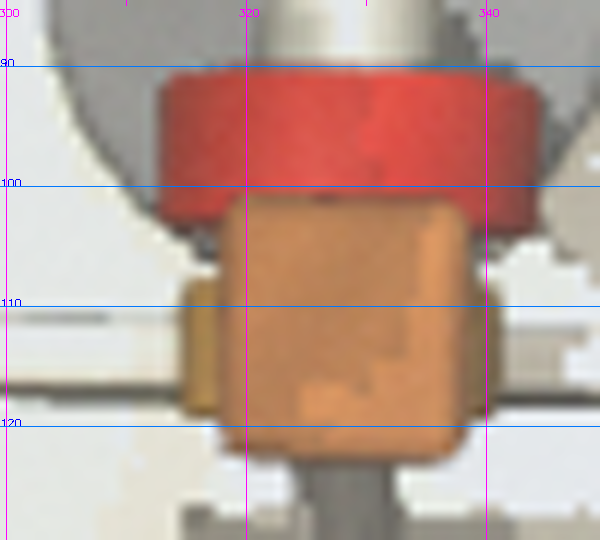

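View pics/s32.png

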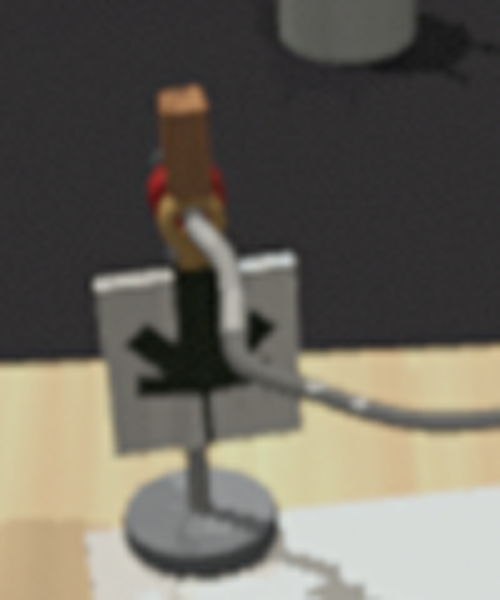

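Ring length reads 11.8 px (about 9.8 mm, so the scale holds). Ring centre to stop face reads 9.6 px, about 8.0 mm. With the 3 mm sag that is about 8.5 mm from the stop point, inside 9.5 mm. The grip is plumb to about half a degree, nothing moves between frames, and the arm is clear. Handing in.

```bash
python3 - <<'E'
from station import ctrl
print(ctrl.finish_job()); print(ctrl.get_obs()['t'])
E
```

```text
the job is handed in; nothing more can be done
None
the job is handed in; nothing more can be done
```

I slid the picture's ring round both bends to the red stop, let go, and handed the job in at about 45 s of the 66 s. No verdict was reported. My own measurement puts it inside the 9.5 mm limit by only about 1 mm.

**On the way:** I found the wire, grip and stop from the wrist, top and side cameras. I re-traced the wire from a wrist picture every one to three moves. The force readings I took while sliding showed little more than the picture's weight. The largest reading was about 4 N, when I lowered the ring onto the wire a little too far at the stop.

**Last checks:**
- **Stop distance:** after the first release the overhead view showed about a 3 mm gap between ring and stop. I regripped and felt the stop's spring (about 0.75 N/mm), which showed it was already nearly touching. The gap is most likely there because the wooden grip, 8 mm deep on that side, meets the disc rim before the ring does. I re-released with almost no spring compression. The final view puts the ring's centre about 8 mm before the stop face, so about 8.5 mm from the stop point with the 3 mm sag.
- **Disagreement:** an earlier angled view gave about 7 mm along the wire instead of 8 mm.
- **Picture:** it hangs upright, within about half a degree along the wire. Two side-camera frames just before hand-in showed no movement.
- **Bystanders:** the jar, eraser and sharpener looked unmoved in the top view after the first release. My pixel-difference check on them was inconclusive because of changed shadows, and I did not repeat it after the regrip.
- **Arm:** it was open and clear of everything at hand-in.

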